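# Shut a tile into the drying press: tile on the bed, platen down the guide rod

### The arm

A 7-joint arm with a two-finger parallel gripper is mounted at the origin on the work surface; the furniture and walls round the work are solid. World frame = base frame: x ahead of the robot, y to its left, z up, the work surface at z = 0. Lengths are in mm, angles in rad, forces in N, time in s.
With the tool pointing down it reaches from about 425 to 875 mm from the base axis. Payload 8.4 kg.
Tool frame: the origin (TCP) lies at the very end of the fingers, on their centre line; the grasp point (between the pads) lies 19 mm behind it; z points along the fingers, y is the direction in which the jaws open and shut (so a half turn about z gives the same grasp; the last joint's range is limited). The gripper opens to 87 mm and grips with 3 to 60 N. Pads are 19 mm wide; open, the fingers measure 117 mm over their backs; the gripper's body (75 mm by 190 mm) begins 51 mm behind the grasp point.
Start: joints at [-1.409, 0.333, 0.04, 1.465, -0.013, 1.343, -0.059], TCP at [167.607, 627.99, 222.546] pointing down, gripper open.
Joint ranges: [-2.58, 2.58], [-0.38, 2.09], [-1.3, 1.39], [0.25, 2.4], [-1.5, 4.64], [0.08, 2.09], [-2.65, 2.65]. Speed limits (rad/s): [2.22, 2.22, 2.79, 2.79, 3.14, 3.14, 3.14].

### API

Orientations are given as a 3x3 rotation matrix whose columns are the frame's x, y, z axes.
In Python, from station import arm, cams gives the robot as it stands.
- The arm moves only by the tool play_rows, never from a script. Its argument "increments" is a list of rows, each a list of 5 numbers: the shift along the tool's x, y, z in mm, then the turn about the tool's z in rad, then the opening, from 0 (shut) to 1 (fully open). A call has exactly 8 rows; each row is the pose to reach, as a shift and turn from the pose commanded when the call began, along the tool's axes at that moment; what a row does not reach only later rows make up. A row lasts 1/10 s, in which the tool goes at most 50 mm and 8.59 degrees, less where a joint would pass 70% of its speed; a pose out of reach is approached as far as the arm can. A call with a gripper value outside its range is refused whole. The fingers move at their own pace and stop on an object; the grip force is fixed at half the most. Time passes only in rows, so rows that repeat a pose let the fingers close, or fill a call up. It gives the time, the measured TCP pose, the force and the opening at its end, in the units of the state.
- arm.observe(): the state, without advancing time (a new reading comes with each control period).
- cams.snapshot(name): name is "side" or "top"; returns a dict with "img" (420x560x3 uint8, red, green, blue), "range_z" (420x560 float32, mm along the optical axis (not along the pixel's ray), 0 where there is no reading), "fx", "fy", "cx", "cy" (pixels), "k1" (the pictures are not rectified: a ray, as slopes to the right and down, at radius r is drawn at 1 + k1 r^2 times it, then the intrinsics apply), "rvec" (rotation vector, rad) and "tvec" (3), from world to camera coordinates, as OpenCV has them. Camera axes: x right, y down, z forward; pixel columns grow to the right and rows downward; lengths in mm; the calibration is good to about 2 mm. A picture is of the moment at which its call begins.
- arm.close_job(): hands the job in, once; it reports no verdict.
Trained networks look in a picture, given as the dict that the camera call returned (one of the last four; its "shot" number tells which), for a name from the list of things; names that differ only in an ending like _2 or _b are one class to them, and where a whole thing is asked for, a point or a joint stands for the part that bears it (a point fixed in the world has none). Each returns a list of dicts, best first, with "confidence" (0 to 1); they miss things now and then, are a little off and sometimes report something else, mostly with a low value. They report only what shows in the picture. A call takes as long as a camera call. They do not tell look-alikes from the thing itself.
- cams.regions_of(picture, query): "region" (420x560 bool, what is visible of it) and "location" ([column, row] in pixels, amid what is visible of it).
The state is a dict: "t": time; "joint_pos": joint angles; "qd": joint speeds; "effort": joint torques, N m; "tcp_pos": TCP position; "ee_rot": TCP orientation; "force": force on the tool from outside, world axes, zero at the start; "wrist_torque": the same for the moment, N m; "grip_width": finger opening in mm.
Only numpy, scipy, OpenCV 4.12 (cv2) and the standard library are available. Lean on these libraries where they do the work, as an engineer would, in place of code of your own. Each camera call takes 0.05 s, during which the arm holds its last target. There are 200 camera calls.

### The job

Close the drying press on the loose test tile so that it dries flat: lay the tile flat on the plaster bed between the corner stops, then lower the aluminium platen over the tall guide rod (bush on the rod, fork astride the short pin) until it lies on the tile, and let go. The rod leans a little, so feel your way down: let the platen follow the rod sideways, but keep it square with the press (never over 1.5 degrees tilted or turned) and never bear on the press with over 12 N. Lower it slowly and set it down gently (over 25 N cracks the tile); leave the other things where they are.

Things in the scene. Friction and masses are not known exactly. Their poses are not given: they have to be found in the camera images.
- press: Drying press, fixed: pale wooden board 110 (x) x 200 (y) mm on rubber feet, top 20 mm above the bench. Origin: centre of its underside, at bench height; z up, y along the board towards the tall rod (rod at y = +75 mm, short pin at y = -75 mm, both at x = 0).
- press_bed (a point): Centre of the top of the press's plaster bed (78x98 mm; z = 28 mm of the press; same axes). On a rubber cushion, it gives 1 mm for 5 N, 4 mm at most. On it four steel L-shaped corner stops, 4 mm tall, bound a pocket 49 mm (x) by 67 mm (y); between them the long sides are open 43 mm for the fingers.
- rod_foot (a point): Where the 12 mm steel guide rod springs from the board (z = 20 mm of the press). It rises to z = 170 mm; the top 20 mm taper to a nose 3 mm across. The rod is rigid, but worn in its socket it leans from this foot by 0.046 to 0.054 rad (7 to 8 mm at the top), each time in another direction; the lean is not measured (the axes given are the press's).
- pin_foot (a point): Foot of the short fixed pin (z = 20 mm of the press), true upright, 11 mm in diameter; it rises to z = 65 mm, its top 7 mm tapered.
- platen_grip (a point): Loose platen: aluminium plate 70 (x) x 193 (y) x 14 mm, 0.5 to 0.8 kg, flat on the bench, with a dark wooden D-handle. Point: centre of the handle's bar, above the plate's centre, 70 mm above its underside; z up, y towards the bush. Bar 14 mm wide (x), 14 high, 76 long (y), 49 mm clear of the plate; posts at y = +-30 mm. Home on the tile it is 104 to 105 mm above the press's underside.
- platen_bore (a point): Centre of the lower mouth of the platen's brass bush (75 mm from the plate's centre, flush with its underside; axes as the platen). Bore 13.6 mm, 28 mm long, its lowest 9 mm flared to 22 mm. At the plate's other end (y = -75 mm) an open slot 15 mm wide is the fork for the short pin. Home, this point is 34 to 35 mm above the press's underside.
- tile_center (a point): Loose bisque test tile, 60 (its x) x 42 (its y) x 8 mm, 30 g, lying flat on the bench alone. Point: its centre, 4 mm above its underside. In the press its 60 mm side runs along the press's y, its centre 4 mm above press_bed, with 3.5 mm of play all round.
- cup: grey-blue glazed cup, 83 mm wide, 65 mm tall, standing between the robot and the press; origin under its centre. A bystander
- little_cup: small white porcelain cup, 48 mm wide, 42 mm tall, standing left of the press; origin under its centre. A bystander
- trimmer: trimming tool with a wooden handle and a wire loop, 150 mm long, 14 mm thick, lying right of the press; origin under its middle. A bystander
- rib: flat kidney-shaped wooden rib, 41x94x6 mm, lying right of the press; origin under its middle. A bystander
There are look-alikes about, which are no part of the job. What is shaped like the part that bears tile_center but red is not meant.

How it is judged:
By the outcome, as a careful person would: the job done as asked, in the order asked, and still so for the second after the job is handed in, with the robot touching nothing.
It also fails if it takes over 72 s, if anything falls off the work surface, if the arm or the gripper's body presses on something with over 40 N, if the wrist force passes 120 N, or if a joint passes its speed limit or range.

## Working session

There is one attempt and no reset: what is moved stays moved. The work goes in short steps, Python scripts to look and compute and a tool call to move; the robot and the scene stay as the last step left them, time stands still between calls to the robot, and variables do not carry over. Pictures are saved under pics/ and viewed, about 8 in all and at most 12, crops included, and the job is handed in when it is done.

Besides the shell and the picture viewer there is one more tool, called after ">>>" as name(argument=value, ...) on one line, values as JSON. play_rows: Moves the arm, as the interface text tells. Its arguments: {"type":"object","properties":{"increments":{"type":"array","items":{"type":"array","items":{"type":"number"}}}},"required":["increments"]}

```bash
mkdir -p pics; ls; cat > h.py <<'E'
import numpy as np, cv2
from station import arm, cams
def world(p, uv, z=None):
    """pixels (N,2) -> world points using the range (or plane z)"""
    uv=np.atleast_2d(np.asarray(uv,float))
    d=np.c_[(uv[:,0]-p['cx'])/p['fx'],(uv[:,1]-p['cy'])/p['fy']]
    s=d.copy()
    for _ in range(20): s=d/(1+p['k1']*(s**2).sum(1,keepdims=True))
    R=cv2.Rodrigues(np.array(p['rvec'],float))[0]; t=np.array(p['tvec'],float).ravel()
    ray=np.c_[s,np.ones(len(s))]
    if z is None:
        r=p['range_z'][uv[:,1].round().astype(int),uv[:,0].round().astype(int)].astype(float)
        return (ray*r[:,None]-t)@R
    o=-R.T@t; w=ray@R
    return o+w*((z-o[2])/w[:,2])[:,None]
def cloud(p):
    v,u=np.mgrid[0:420,0:560]
    W=world(p,np.c_[u.ravel(),v.ravel()]).reshape(420,560,3)
    W[p['range_z']<=0]=np.nan
    return W
def save(p,name,box=None,s=1):
    im=p['img']
    if box: im=im[box[1]:box[3],box[0]:box[2]]
    cv2.imwrite('pics/'+name,cv2.resize(im[:,:,::-1],None,fx=s,fy=s,interpolation=cv2.INTER_CUBIC))
E
python3 - <<'E'
from h import *
print(arm.observe())
for n in('top','side'):
    p=cams.snapshot(n); save(p,n+'0.png')
    R=cv2.Rodrigues(np.array(p['rvec'],float))[0]; print(n,-R.T@np.ravel(p['tvec']),R[2],p['fx'],p['k1'])
    for q in ['press','press_bed','rod_foot','pin_foot','platen_grip','platen_bore','tile_center','cup','little_cup','trimmer','rib']:
        for r in cams.regions_of(p,q)[:3]:
            ys,xs=np.nonzero(r['region']); 
            W=cloud(p)[r['region']]
            print(q,round(r['confidence'],2),np.round(r['location']),len(xs),np.nanmedian(W,0).round(),world(p,[np.clip(r['location'],0,[559,419])]).round())
E
```

```text
pics
{'t': 0.0, 'joint_pos': array([-1.40919742,  0.33388398,  0.03986025,  1.46628738, -0.01339482,
        1.34332754, -0.05850609]), 'qd': array([-1.18180197e-03, -5.17029862e-05, -2.93588531e-03,  2.20607217e-04,
       -2.49832847e-04, -1.26387052e-07, -3.92964900e-04]), 'effort': array([-1.27219566e-03, -6.56340408e+01,  1.33474063e+00, -4.03813326e+01,
       -5.97543153e-02,  4.40376322e-02,  1.43202142e-04]), 'tcp_pos': array([167.50175329, 627.54195728, 221.6686253 ]), 'ee_rot': array([[-9.66181841e-01,  2.57861495e-01, -3.14971892e-04],
       [ 2.57861663e-01,  9.66180506e-01, -1.60995745e-03],
       [-1.10826332e-04, -1.63673083e-03, -9.99998654e-01]]), 'force': array([-0.06668673,  0.16780988,  0.06926279]), 'wrist_torque': array([-0.03090258,  0.02138019,  0.05279354]), 'grip_width': 86.99399796829994}
top [ 377.54782533   34.60473906 1496.43380138] [ 0.09798489 -0.00371025 -0.99518099] 530.5790430323538 -0.0883529031831782
press 0.73 [228. 192.] 2872 [578. 168.  22.] [[575. 163.  23.]]
press_bed 0.78 [227. 188.] 2749 [577. 166.  22.] [[585. 166.  30.]]
rod_foot 0.74 
[... 1242 characters left out ...]
0.] [[570. 163.  26.]]
platen_grip 0.95 [325. 342.] 3367 [ 381. -311.   13.] [[ 383. -303.   13.]]
platen_bore 0.86 [324. 341.] 3382 [ 381. -310.   13.] [[ 383. -302.   13.]]
tile_center 0.71 [285. 248.] 283 [474. -47.   7.] [[477. -40.   6.]]
tile_center 0.6 [250. 274.] 392 [361. -66.   7.] [[360. -65.   8.]]
cup 0.85 [232. 225.] 998 [392.  70.  41.] [[410. 104.  14.]]
cup 0.51 [322. 237.] 331 [583. -54.   5.] [[578. -57.   6.]]
little_cup 0.63 [243. 160.] 196 [614. 373.  28.] [[597. 367.  24.]]
trimmer 0.77 [338. 278.] 246 [ 522. -191.   11.] [[ 515. -193.   10.]]
rib 0.66 [322. 237.] 365 [583. -54.   5.] [[580. -59.   5.]]
rib 0.53 [339. 272.] 105 [ 530. -180.   11.] [[ 527. -180.   11.]]
```

```bash
python3 - <<'E'
import cv2
a=cv2.imread('pics/top0.png')[130:330,130:450]; cv2.imwrite('pics/top0c.png',cv2.resize(a,None,fx=2.5,fy=2.5,interpolation=cv2.INTER_CUBIC))
a=cv2.imread('pics/side0.png')[130:400,190:420]; cv2.imwrite('pics/side0c.png',cv2.resize(a,None,fx=2.2,fy=2.2,interpolation=cv2.INTER_CUBIC))
E
```

```text
(no output)
```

View pics/top0c.png

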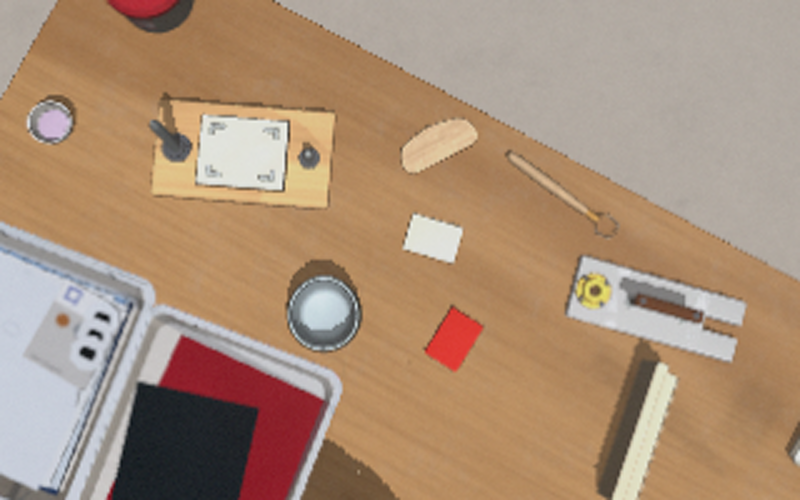

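View pics/side0c.png

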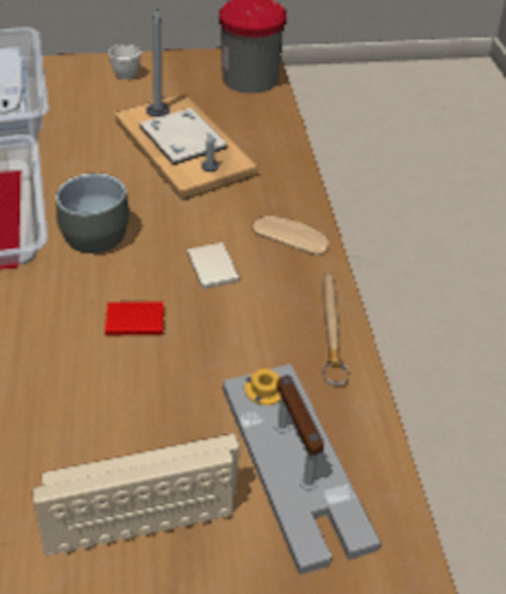

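Top crop: press with rod left (175,148) and pin right (308,155). The white tile is at (433,238) with the red look-alike at (455,338), and the platen is at right with its bush towards +y (595,290). The side view agrees. Next I'll measure precisely.

```bash
cat >> h.py <<'E'
def rect(P):
    """min-area rectangle of xy points in mm: centre, sizes, angle of the long side from +y (rad)"""
    (c,s,a)=cv2.minAreaRect(np.asarray(P,np.float32)); b=cv2.boxPoints((c,s,a))
    e=[b[1]-b[0],b[2]-b[1]]; L=max(e,key=np.linalg.norm); L=L*np.sign(L[1])
    return np.round(c,1),np.round(sorted(s),1),round(float(np.arctan2(-L[0],L[1])),4)
def blobrect(p,m,z):
    m=cv2.morphologyEx(m.astype(np.uint8),cv2.MORPH_OPEN,np.ones((3,3)))
    n,l,st,_=cv2.connectedComponentsWithStats(m); k=1+np.argmax(st[1:,4])
    ys,xs=np.nonzero(l==k)
    # pixel corners
    P=np.vstack([np.c_[xs+a,ys+b] for a in(-.5,.5) for b in(-.5,.5)])
    return rect(world(p,P,z)[:,:2]),(l==k)
E
python3 - <<'E'
from h import *
for n in('top','side'):
    p=cams.snapshot(n); W=cloud(p); hsv=cv2.cvtColor(p['img'],cv2.COLOR_RGB2HSV); S,V=hsv[...,1].astype(int),hsv[...,2].astype(int)
    X,Y,Z=W[...,0],W[...,1],W[...,2]
    near=lambda x,y,r:(np.hypot(X-x,Y-y)<r)
    print(n,'bench z',np.nanmedian(Z[near(480,-120,40)]),np.nanstd(Z[near(480,-120,40)]))
    print('tile',blobrect(p,near(477,-43,60)&(S<60)&(V>150),8)[0])
    print('bed',blobrect(p,near(578,165,75)&(S<50)&(V>150),28)[0])
    print('board',blobrect(p,near(578,165,130)&(Z>12)&(Z<45),20)[0])
    print('plate',blobrect(p,near(390,-283,125)&(Z>6)&(Z<22)&(X>350-0*Y),14)[0])
    h=near(388,-290,60)&(Z>60)&(Z<85); print('handle n',h.sum(),rect(W[h][:,:2]) if h.sum()>3 else '', np.nanmedian(W[h],0))
    y=near(390,-215,60)&(S>120)&(V>120)&(hsv[...,0]>20)&(hsv[...,0]<35)&(Z>10); print('bush',y.sum(),np.nanmedian(W[y],0) if y.any() else '')
    r=near(580,240,45)&(Z>45)&(Z<180); print('rod',r.sum())
    for lo in range(45,180,15):
        k=r&(Z>=lo)&(Z<lo+15)
        if k.any(): print(lo,k.sum(),np.nanmean(W[k],0).round(1))
    k=near(580,90,30)&(Z>36)&(Z<75); print('pin',k.sum(),np.nanmean(W[k],0) if k.any() else '')
E
```

```text
top bench z -0.49443069884985646 3.18822482792135
tile (array([477.8, -43.9]), array([45.4, 62.7]), -0.3221)
bed (array([578.9, 167.4]), array([ 80.7, 100.7]), -0.1113)
board (array([578.3, 167.3]), array([113.2, 203.3]), -0.1131)
plate (array([ 389.8, -291.1]), array([ 75.2, 197. ]), -0.2986)
handle n 150 (array([ 373.8, -278.3]), array([67.4, 71.8]), 0.9163) [ 387.89287499 -286.61495615   75.60835685]
bush 95 [ 413.1932809  -218.00368251   22.80424044]
rod 58
45 6 [585.9 240.6  51.8]
60 4 [587.3 239.4  64.6]
75 7 [586.2 241.2  82.4]
90 6 [587.  240.1  98.5]
105 6 [586.8 242.4 112.4]
120 7 [588.6 241.8 128.7]
135 9 [589.3 242.5 145.6]
150 9 [591.4 244.4 159.1]
165 4 [591.7 245.1 169.7]
pin 16 [569.15111557  92.87317598  57.5257306 ]
side bench z -1.283542402937294 1.1380669869952185
tile (array([475.4, -46.2]), array([45.8, 65.1]), -0.315)
bed (array([575.5, 163.2]), array([ 80.2, 104.8]), -0.1062)
board (array([573.8, 166.2]), array([116.8, 222. ]), -0.1146)
plate (array([ 386.9, -292.6]), array([ 74.1, 198.8]), -0.3033)
handle n 326 (array([ 362.9, -283.9]), array([66.5, 74.9]), -0.3128) [ 385.29401573 -295.88443098   75.5361751 ]
bush 1 [ 394.55002524 -225.99967545   16.54089759]
rod 149
45 17 [584.9 239.9  52.1]
60 18 [585.4 241.3  66.9]
75 19 [586.3 240.9  82.4]
90 17 [587.3 240.9  97.5]
105 18 [587.4 241.7 112.1]
120 20 [588.5 241.1 127.5]
135 19 [589.  242.1 142.5]
150 17 [590.  242.9 156.4]
165 4 [592.  244.9 166.8]
pin 34 [567.26716568  90.906541    50.74007032]
```

```bash
cat >> h.py <<'E'
def rows(start,goals):
    """start (x,y,z,a): commanded pose, a = world angle of the tool y; goals: (x,y,z,a,open) for 8 rows -> rows"""
    x,y,z,a=start; out=[]
    for g in goals:
        dx,dy,dz=g[0]-x,g[1]-y,g[2]-z
        out.append([round(-np.sin(a)*dx+np.cos(a)*dy,1),round(np.cos(a)*dx+np.sin(a)*dy,1),round(-dz,1),round(a-g[3],3),g[4]])
    return out
def lerp(pts,n):
    """n poses evenly spaced by xy-length along the waypoints (first = start)"""
    P=np.array(pts,float); s=np.r_[0,np.cumsum(np.linalg.norm(np.diff(P[:,:3],axis=0),axis=1))]
    return np.array([np.interp(np.linspace(0,s[-1],n+1)[1:],s,P[:,i]) for i in range(P.shape[1])]).T
E
python3 - <<'E'
from h import *
s=(167.6,628,222.5,1.310)
g=lerp([(*s,1),(470,330,222,.6,1),(520,140,200,.0,1),(476.5,-45,120,-.319,1)],20)
for k in(0,8):
    st=s if k==0 else tuple(g[k-1][:4]); print(st,rows(st,g[k:k+8])); 
st=tuple(g[15][:4]);print(st,rows(st,list(g[16:20])+[g[19]]*4))
E
```

```text
(167.6, 628, 222.5, 1.31) [[np.float64(-36.0), np.float64(-20.5), np.float64(0.0), np.float64(0.069), np.float64(1.0)], [np.float64(-72.0), np.float64(-41.0), np.float64(0.1), np.float64(0.139), np.float64(1.0)], [np.float64(-108.0), np.float64(-61.5), np.float64(0.1), np.float64(0.208), np.float64(1.0)], [np.float64(-144.0), np.float64(-81.9), np.float64(0.2), np.float64(0.277), np.float64(1.0)], [np.float64(-180.0), np.float64(-102.4), np.float64(0.2), np.float64(0.346), np.float64(1.0)], [np.float64(-216.0), np.float64(-122.9), np.float64(0.3), np.float64(0.416), np.float64(1.0)], [np.float64(-252.0), np.float64(-143.4), np.float64(0.3), np.float64(0.485), np.float64(1.0)], [np.float64(-288.0), np.float64(-163.9), np.float64(0.4), np.float64(0.554), np.float64(1.0)]]
(np.float64(403.6324531878929), np.float64(395.4018814484388), np.float64(222.10973470041685), np.float64(0.755823274591918)) [[np.float64(-41.4), np.float64(1.5), np.float64(0.0), np.float64(0.069), np.float64(1.0)], [np.float64(-82.8), np.float64(3.1), np.float64(0.1), np.float64(0.139), np.float64(1.0)], [np.float6
[... 744 characters left out ...]
np.float64(0.064), np.float64(1.0)], [np.float64(-75.3), np.float64(-12.8), np.float64(32.1), np.float64(0.128), np.float64(1.0)], [np.float64(-112.9), np.float64(-19.2), np.float64(48.2), np.float64(0.192), np.float64(1.0)], [np.float64(-150.6), np.float64(-25.6), np.float64(64.3), np.float64(0.256), np.float64(1.0)], [np.float64(-150.6), np.float64(-25.6), np.float64(64.3), np.float64(0.256), np.float64(1.0)], [np.float64(-150.6), np.float64(-25.6), np.float64(64.3), np.float64(0.256), np.float64(1.0)], [np.float64(-150.6), np.float64(-25.6), np.float64(64.3), np.float64(0.256), np.float64(1.0)], [np.float64(-150.6), np.float64(-25.6), np.float64(64.3), np.float64(0.256), np.float64(1.0)]]
```

>>> play_rows(increments=[[-36, -20.5, 0, 0.069, 1], [-72, -41, 0, 0.139, 1], [-108, -61.5, 0, 0.208, 1], [-144, -82, 0, 0.277, 1], [-180, -102.4, 0, 0.346, 1], [-216, -123, 0, 0.416, 1], [-252, -143.4, 0, 0.485, 1], [-288, -164, 0.4, 0.554, 1]])

```text
t: 2.1
tcp_pos: [404.6, 394.0, 222.5]
ee_rot: [[-0.684, 0.73, 0.0], [0.73, 0.684, 0.001], [0.0, 0.001, -1.0]]
force: [0.7, -0.2, -0.6]
grip_width: 86.9
```

>>> play_rows(increments=[[-41.4, 1.5, 0, 0.069, 1], [-82.8, 3.1, 0, 0.139, 1], [-120.3, -11.3, 3.6, 0.25, 1], [-156.4, -31, 8.2, 0.376, 1], [-192.6, -50.7, 12.8, 0.502, 1], [-228.7, -70.4, 17.4, 0.627, 1], [-264.9, -90.1, 22, 0.753, 1], [-286.3, -121.6, 37.8, 0.818, 1]])

```text
t: 2.9
tcp_pos: [513.6, 101.4, 185.4]
ee_rot: [[0.068, 0.998, 0.003], [0.998, -0.068, 0.0], [0.001, 0.003, -1.0]]
force: [0.6, 0.1, -0.2]
grip_width: 87.3
```

>>> play_rows(increments=[[-37.6, -6.4, 16.1, 0.064, 1], [-75.3, -12.8, 32.1, 0.128, 1], [-113, -19.2, 48.2, 0.192, 1], [-150.6, -25.6, 64.3, 0.256, 1], [-150.6, -25.6, 64.3, 0.256, 1], [-150.6, -25.6, 64.3, 0.256, 1], [-150.6, -25.6, 64.3, 0.256, 1], [-150.6, -25.6, 64.3, 0.256, 1]])

```text
t: 3.7
tcp_pos: [477.3, -44.0, 120.5]
ee_rot: [[0.311, 0.951, 0.001], [0.951, -0.311, 0.0], [0.0, 0.001, -1.0]]
force: [0.0, 1.1, 0.5]
grip_width: 87.5
```

```bash
python3 - <<'E'
from h import *
o=arm.observe(); print(o['t'],o['tcp_pos'],o['ee_rot'],np.arctan2(o['ee_rot'][1,1],o['ee_rot'][0,1]),o['force'])
p=cams.snapshot('side'); save(p,'s1.png',(180,110,420,350),2.5)
R=cv2.Rodrigues(np.array(p['rvec'],float))[0]
def proj(P):
    c=R@np.array(P,float)+np.ravel(p['tvec']); s=c[:2]/c[2]; s=s*(1+p['k1']*(s@s)); return [p['fx']*s[0]+p['cx'],p['fy']*s[1]+p['cy']]
print('tcp px',np.array(proj(o['tcp_pos'])), 'crop',(np.array(proj(o['tcp_pos']))-[180,110])*2.5)
y=o['ee_rot'][:,1]
for s in(-43.5,43.5): print((np.array(proj(o['tcp_pos']+s*y))-[180,110])*2.5)
E
```

```text
3.7 [477.26311478 -43.96552751 120.50631172] [[ 3.10502098e-01  9.50572354e-01  8.03702722e-04]
 [ 9.50572618e-01 -3.10502301e-01  1.37888511e-04]
 [ 3.80624551e-04  7.21163128e-04 -9.99999668e-01]] -0.3157214912758941 [0.04044872 1.09838339 0.51739623]
tcp px [286.61135168 212.20257073] crop [266.52837919 255.50642683]
[220.63379519 263.97582136]
[311.41997246 247.22217225]
```

View pics/s1.png

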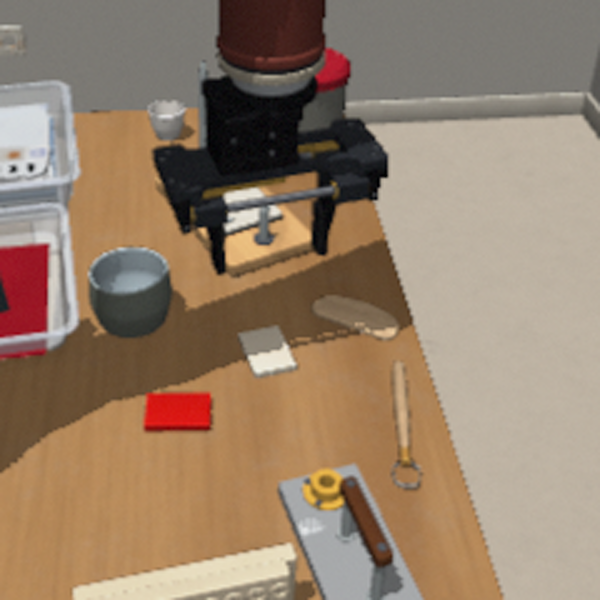

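Side view: open gripper hangs above the tile (crop 268,350), with the jaws straddling its short side. Descending.

>>> play_rows(increments=[[0, 0, 30, 0.003, 1], [0, 0, 60, 0.003, 1], [0, 0, 85, 0.003, 1], [0, 0, 100, 0.003, 1], [0, 0, 110, 0.003, 1], [0, 0, 117, 0.003, 1], [0, 0, 117, 0.003, 1], [0, 0, 117, 0.003, 1]])

```text
t: 4.55
tcp_pos: [477.1, -45.1, 3.6]
ee_rot: [[0.315, 0.949, 0.001], [0.949, -0.315, 0.0], [0.0, 0.001, -1.0]]
force: [-0.3, 0.3, 1.0]
grip_width: 87.1
```

>>> play_rows(increments=[[0, 0, 0, 0, 0], [0, 0, 0, 0, 0], [0, 0, 0, 0, 0], [0, 0, 0, 0, 0], [0, 0, 0, 0, 0], [0, 0, 0, 0, 0], [0, 0, 0, 0, 0], [0, 0, 0, 0, 0]])

```text
t: 5.35
tcp_pos: [476.6, -45.2, 3.1]
ee_rot: [[0.316, 0.949, -0.0], [0.949, -0.316, -0.0], [-0.0, -0.0, -1.0]]
force: [-0.8, 1.3, -0.3]
grip_width: 41.4
```

```bash
python3 - <<'E'
from h import *
np.set_printoptions(legacy='1.25')
s=(476.5,-45,3,-.319)
g=lerp([(*s,0),(480,-38,90,-.319,0),(560,130,110,-.16,0),(577,165.5,80,-.1115,0)],11)
print(rows(s,g[:8])); st=tuple(g[7][:4]);print(rows(st,list(g[8:])+[g[-1]]*5))
E
```

```text
[[2.6, 0.4, -29.3, 0.0, 0.0], [5.2, 0.8, -58.7, 0.0, 0.0], [8.7, 1.3, -87.1, -0.001, 0.0], [37.8, 4.9, -90.3, -0.026, 0.0], [66.8, 8.6, -93.4, -0.051, 0.0], [95.9, 12.2, -96.6, -0.076, 0.0], [125.0, 15.9, -99.7, -0.101, 0.0], [154.0, 19.6, -102.8, -0.126, 0.0]]
[[28.4, 7.3, -3.1, -0.025, 0.0], [52.9, 13.6, 8.0, -0.053, 0.0], [75.5, 19.5, 25.8, -0.082, 0.0], [75.5, 19.5, 25.8, -0.082, 0.0], [75.5, 19.5, 25.8, -0.082, 0.0], [75.5, 19.5, 25.8, -0.082, 0.0], [75.5, 19.5, 25.8, -0.082, 0.0], [75.5, 19.5, 25.8, -0.082, 0.0]]
```

>>> play_rows(increments=[[2.6, 0.4, -29.3, 0, 0], [5.2, 0.8, -58.7, 0, 0], [8.7, 1.3, -87.1, 0, 0], [37.8, 4.9, -90.3, -0.026, 0], [66.8, 8.6, -93.4, -0.051, 0], [95.9, 12.2, -96.6, -0.076, 0], [125, 15.9, -99.7, -0.101, 0], [154, 19.6, -102.8, -0.126, 0]])

```text
t: 6.15
tcp_pos: [544.0, 96.8, 105.3]
ee_rot: [[0.192, 0.981, -0.001], [0.981, -0.192, 0.0], [-0.0, -0.001, -1.0]]
force: [0.7, -0.3, -0.2]
grip_width: 41.1
```

>>> play_rows(increments=[[28.4, 7.3, -3.1, -0.025, 0], [52.9, 13.6, 8, -0.053, 0], [75.5, 19.5, 25.8, -0.082, 0], [75.5, 19.5, 25.8, -0.082, 0], [75.5, 19.5, 25.8, -0.082, 0], [75.5, 19.5, 25.8, -0.082, 0], [75.5, 19.5, 25.8, -0.082, 0], [75.5, 19.5, 25.8, -0.082, 0]])

```text
t: 6.95
tcp_pos: [577.8, 164.4, 80.7]
ee_rot: [[0.114, 0.993, 0.001], [0.993, -0.114, 0.001], [0.001, 0.001, -1.0]]
force: [-0.8, 0.1, -0.1]
grip_width: 41.0
```

```bash
cat >> h.py <<'E'
def proj(p,P):
    return cv2.projectPoints(np.asarray(P,float).reshape(-1,1,3),np.array(p['rvec'],float),np.array(p['tvec'],float),np.array([[p['fx'],0,p['cx']],[0,p['fy'],p['cy']],[0,0,1]]),np.array([p['k1'],0,0,0.]))[0][:,0]
E
python3 - <<'E'
from h import *
o=arm.observe(); print(o['t'],o['tcp_pos'],np.arctan2(o['ee_rot'][1,1],o['ee_rot'][0,1]),o['grip_width'])
p=cams.snapshot('side'); b=(225,120,325,220); 
q=p['img'].copy()
save(p,'s2.png',b,6)
c=lambda P:(proj(p,P)-b[:2]).round(2)*6
u=-.1115; X=np.array([np.cos(u),np.sin(u),0]);Y=np.array([-np.sin(u),np.cos(u),0])
t=o['tcp_pos']+[0,0,5]
print('tile top corners pred',c([t+sx*21*X+sy*30*Y for sx,sy in((1,1),(1,-1),(-1,-1),(-1,1))]))
B=np.array([577,165.5,28.])
print('bed corners pred',c([B+sx*39*X+sy*49*Y for sx,sy in((1,1),(1,-1),(-1,-1),(-1,1))]))
E
```

```text
6.95 [577.75389673 164.44475431  80.67749652] -0.11421146023514296 41.015337640048614
tile top corners pred [[295.26 276.54]
 [355.5  334.92]
 [274.74 358.38]
 [216.72 298.26]]
bed corners pred [[308.28 349.5 ]
 [404.94 446.94]
 [258.42 492.96]
 [168.06 390.3 ]]
```

View pics/s2.png

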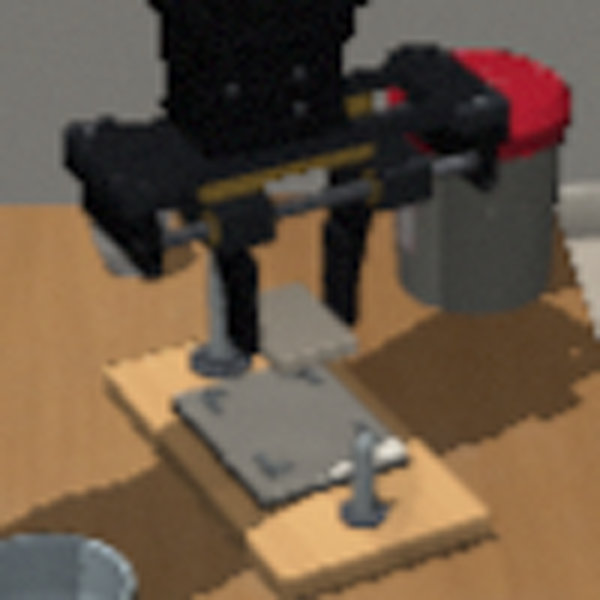

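The side picture shows the tile held level over the bed (tile near corner at crop (275,362), bed near corner at (266,500)). I'll measure the offset numerically with the same edge method for both.

```bash
python3 - <<'E'
from h import *
np.set_printoptions(legacy='1.25',suppress=True)
o=arm.observe(); tz=o['tcp_pos'][2]
u=-.1125; X=np.array([np.cos(u),np.sin(u)]);Y=np.array([-np.sin(u),np.cos(u)])
A=[]
for i in range(3):
    p=cams.snapshot('side'); W=cloud(p); S=cv2.cvtColor(p['img'],cv2.COLOR_RGB2HSV)[...,1].astype(int); V=p['img'].max(2).astype(int)
    r=np.hypot(W[...,0]-577,W[...,1]-165)
    def edges(m,z):
        m=cv2.morphologyEx(m.astype(np.uint8),cv2.MORPH_OPEN,np.ones((2,2)))>0
        ys,xs=np.nonzero(m); P=world(p,np.c_[xs,ys],z)[:,:2]-[577,165.5]
        a,b=P@X,P@Y
        return len(xs),np.percentile(a,[1,50,99]).round(1),np.percentile(b,[1,50,99]).round(1)
    print('tile',edges((r<50)&(W[...,2]>tz-6)&(W[...,2]<tz+11)&(V>75)&(V<230),tz+5),'tcp',(o['tcp_pos'][:2]-[577,165.5])@np.c_[X,Y])
    print('bed',edges((r<75)&(W[...,2]>18)&(W[...,2]<38)&(S<70)&(V>75),28))
    for q in ['tile_center']:
        for k in cams.regions_of(p,q)[:3]: print(k['confidence'],k['location'],edges(k['region'],tz+5))
p=cams.snapshot('top'); save(p,'t2.png',(180,150,280,230),6)
E
```

```text
tile (175, array([-24.8,   1.4,  21.1]), array([-45.2, -18.7,  21.5])) tcp [ 0.80686182 -0.80153935]
bed (528, array([-39.9,  -4.4,  38.8]), array([-60.4, -10.7,  57. ]))
0.79 [249.4, 274.4] (413, array([-245.7, -217.2, -188.5]), array([-353.1, -328.1, -301.4]))
0.46 [272.1, 175.2] (174, array([-24.9,   1.4,  21. ]), array([-46.5, -19.8,  20.8]))
tile (174, array([-24.8,   1.4,  21.1]), array([-45.2, -18.8,  21.5])) tcp [ 0.80686182 -0.80153935]
bed (525, array([-39.9,  -4.9,  38.9]), array([-60.4, -11.2,  45.2]))
0.75 [248.3, 271.8] (390, array([-244.4, -216.4, -188.9]), array([-353.2, -327.7, -301.6]))
0.62 [273.4, 177.5] (159, array([-24.8,  -1. ,  18.5]), array([-46.6, -20.7,  17.1]))
tile (173, array([-24.8,   1.4,  21.1]), array([-45.6, -19.4,  20.2])) tcp [ 0.80686182 -0.80153935]
bed (525, array([-39.9,  -4.5,  38.8]), array([-60.4, -10.4,  60.7]))
0.92 [249.3, 275.5] (386, array([-243.7, -216.4, -189.6]), array([-353.2, -327.7, -301.6]))
0.68 [273.1, 176.5] (147, array([-21.5,   1.4,  18.6]), array([-44.4, -18.1,  17.2]))
```

View pics/t2.png

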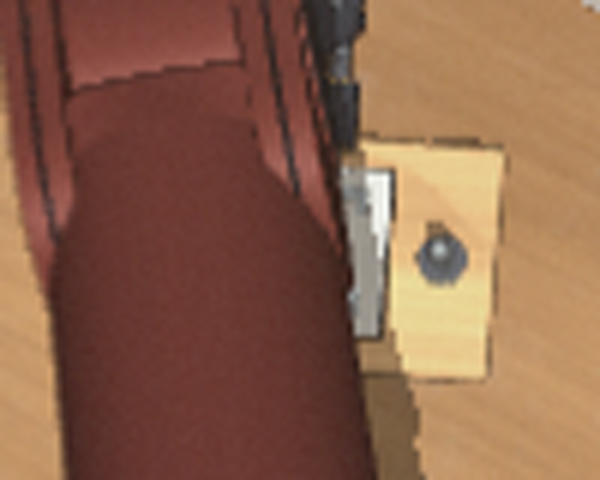

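```bash
python3 - <<'E'
from h import *
np.set_printoptions(legacy='1.25',suppress=True)
o=arm.observe(); tz=o['tcp_pos'][2]
u=-.1125; X=np.array([np.cos(u),np.sin(u)]);Y=np.array([-np.sin(u),np.cos(u)])
ps=[cams.snapshot('side') for _ in range(4)]
p=ps[0]; W=np.nanmean([cloud(q) for q in ps],0); img=np.mean([q['img'] for q in ps],0).astype(np.uint8)
S=cv2.cvtColor(img,cv2.COLOR_RGB2HSV)[...,1].astype(int); V=img.max(2).astype(int)
Q=(W[...,:2]-[577,165.5])
a=Q@X;b=Q@Y;Z=W[...,2]
t=(abs(a)<23)&(abs(b)<60)&(Z>tz-6)&(Z<tz+11)&(V>75); z0=np.median(Z[t&(b>-20)&(b<10)]); print('tile ztop',z0,tz+5)
d=(abs(a)<42)&(abs(b)<70)&(Z>18)&(Z<38)&(S<70)&(V>75); z1=np.median(Z[d&(b>-40)&(b<10)]); print('bed ztop',z1)
def prof(m,zt):
    ys,xs=np.nonzero(m&(Z>zt-9)&(Z<zt+4)); P=world(p,np.c_[xs,ys],zt+1.2)[:,:2]-[577,165.5]
    A,B=P@X,P@Y
    for c in np.arange(-18,20,6):
        k=abs(A-c)<3; i=np.argsort(B[k])[:7]
        print(c,[(round(B[k][j],1),round(Z[ys[k][j],xs[k][j]]-zt,1),V[ys[k][j],xs[k][j]]) for j in i])
prof(t,z0);print();prof(d,z1)
E
```

```text
tile ztop 84.18306733535499 85.10097423351638
bed ztop 26.908095195521966
-18 [(-40.5, -6.8, 110), (-39.2, -6.9, 119), (-37.9, -5.6, 114), (-34.7, -3.1, 128), (-33.4, -3.1, 126), (-32.1, -2.2, 115), (-28.9, -0.2, 143)]
-12 [(-37.3, -5.1, 114), (-36.0, -4.0, 122), (-31.5, -1.7, 136), (-30.2, 0.4, 147), (-25.6, 0.1, 139), (-24.3, -0.3, 139), (-19.8, -0.0, 137)]
-6 [(-39.9, -7.0, 118), (-38.6, -6.2, 116), (-35.4, -4.4, 124), (-34.1, -3.0, 127), (-32.8, -2.5, 125), (-29.6, 0.5, 145), (-28.3, 0.2, 142)]
0 [(-38.0, -4.7, 111), (-36.7, -5.2, 118), (-32.2, -2.0, 128), (-30.9, -0.7, 141), (-26.3, -0.7, 139), (-25.0, 0.0, 138), (-20.4, -0.2, 137)]
6 [(-40.7, -7.7, 121), (-39.3, -6.8, 113), (-36.2, -4.7, 118), (-34.8, -3.3, 127), (-33.5, -1.7, 126), (-30.3, -0.1, 146), (-29.0, -0.4, 143)]
12 [(-38.8, -5.3, 113), (-37.5, -5.3, 112), (-32.9, -2.6, 124), (-31.6, -0.2, 132), (-27.1, -0.6, 137), (-25.7, -0.2, 137), (-21.1, -0.2, 137)]
18 [(-34.3, -2.9, 123), (-29.7, -0.1, 144), (-28.4, -0.2, 142), (-23.8, -0.2, 131), (-22.5, 0.4, 138), (-17.8, 0.3, 128), (-16.5, 0.0, 136)]

-18 [(-54.8, -5.8, 78), (
[... 264 characters left out ...]
[(-54.6, -6.4, 95), (-50.3, -3.1, 127), (-49.0, -0.7, 173), (-44.7, -0.8, 125), (-43.4, -0.8, 126), (-40.4, 0.7, 125), (-39.0, 1.2, 126)]
0 [(-54.3, -5.7, 102), (-53.0, -3.5, 140), (-51.7, -2.2, 142), (-48.7, -1.2, 196), (-47.4, -0.3, 179), (-46.0, 0.0, 125), (-43.1, 0.4, 127)]
6 [(-50.1, -1.8, 172), (-45.8, 0.3, 201), (-44.4, -0.5, 175), (-40.1, 0.5, 128), (-38.7, -0.1, 128), (-34.4, 1.0, 129), (-33.0, -0.4, 130)]
12 [(-41.4, -0.6, 128), (-37.1, -1.0, 127), (-35.7, 1.1, 129), (-32.7, -0.6, 127), (-31.3, 0.4, 129), (-26.9, 0.0, 128), (-25.6, -0.1, 129)]
18 [(-56.8, -6.5, 77), (-52.5, -4.7, 112), (-29.6, 0.8, 122), (-28.3, -0.8, 127), (-23.8, -0.1, 127), (-22.5, 0.7, 126), (-18.0, -0.8, 128)]
```

>>> play_rows(increments=[[0.7, 0, 10, 0, 0], [0.7, 0, 20, 0, 0], [0.7, 0, 30, 0, 0], [0.7, 0, 37, 0, 0], [0.7, 0, 42, 0, 0], [0.7, 0, 45, 0, 0], [0.7, 0, 47, 0, 0], [0.7, 0, 47, 0, 0]])

```text
t: 8.35
tcp_pos: [577.7, 165.7, 33.0]
ee_rot: [[0.113, 0.994, -0.0], [0.994, -0.113, -0.0], [-0.0, -0.0, -1.0]]
force: [-1.0, 0.1, -0.4]
grip_width: 41.2
```

>>> play_rows(increments=[[0, 0, 0.5, 0, 0], [0, 0, 1, 0, 0], [0, 0, 1.5, 0, 0], [0, 0, 1.8, 0, 0], [0, 0, 1.8, 0, 0], [0, 0, 1.8, 0, 0], [0, 0, 1.8, 0, 0], [0, 0, 1.8, 0, 0]])

```text
t: 9.15
tcp_pos: [577.6, 165.7, 31.3]
ee_rot: [[0.113, 0.994, -0.0], [0.994, -0.113, -0.0], [-0.0, -0.0, -1.0]]
force: [-1.0, 0.1, -0.6]
grip_width: 41.0
```

>>> play_rows(increments=[[0, 0, 0.3, 0, 0], [0, 0, 0.6, 0, 0], [0, 0, 0.8, 0, 0], [0, 0, 0.8, 0, 0], [0, 0, 0.8, 0, 0], [0, 0, 0.8, 0, 0], [0, 0, 0.8, 0, 0], [0, 0, 0.8, 0, 0]])

```text
t: 9.95
tcp_pos: [577.7, 165.7, 30.5]
ee_rot: [[0.113, 0.994, 0.0], [0.994, -0.113, -0.0], [-0.0, 0.0, -1.0]]
force: [-0.3, -0.8, 2.8]
grip_width: 41.3
```

>>> play_rows(increments=[[0, 0, 0, 0, 0.62], [0, 0, 0, 0, 0.62], [0, 0, 0, 0, 0.62], [0, 0, 0, 0, 0.62], [0, 0, -8, 0, 0.62], [0, 0, -30, 0, 0.62], [0, 0, -70, 0, 0.62], [0, 0, -110, 0, 0.62]])

```text
t: 10.75
tcp_pos: [577.2, 165.4, 141.8]
ee_rot: [[0.113, 0.994, -0.001], [0.994, -0.113, -0.001], [-0.001, -0.001, -1.0]]
force: [0.5, 0.2, 0.1]
grip_width: 54.0
```

```bash
python3 - <<'E'
from h import *
np.set_printoptions(legacy='1.25')
o=arm.observe(); t=o['tcp_pos']; a=np.arctan2(o['ee_rot'][1,1],o['ee_rot'][0,1]); print(o['t'],t,a)
p=cams.snapshot('side'); save(p,'s3.png',(230,150,310,220),8)
# path to above the platen handle
s=(577.1,166.2,140.4,-.1115)
g=lerp([(*s,.62),(570,60,150,-.12,.62),(470,-150,160,-.2,.5),(388.5,-291.5,150,-.301,.5)],12)
print(rows(s,g[:8])); st=tuple(g[7][:4]);print(rows(st,list(g[8:])+[g[-1]]*4))
E
```

```text
10.75 [577.22124586 165.38119136 141.84385729] -0.11339771780479475
[[-41.7, 1.9, -3.8, 0.003, 0.62], [-83.5, 3.7, -7.5, 0.007, 0.62], [-124.2, -1.4, -10.4, 0.015, 0.6102323140512553], [-163.8, -15.1, -12.2, 0.029, 0.5886147307212142], [-203.4, -28.8, -14.0, 0.044, 0.566997147391173], [-243.0, -42.5, -15.8, 0.058, 0.5453795640611319], [-282.6, -56.2, -17.6, 0.073, 0.5237619807310907], [-322.2, -69.9, -19.4, 0.087, 0.5021443974010495]]
[[-39.8, -13.0, 2.1, 0.025, 0.5], [-79.5, -26.3, 4.7, 0.051, 0.5], [-119.1, -39.7, 7.3, 0.077, 0.5], [-158.8, -53.0, 9.8, 0.102, 0.5], [-158.8, -53.0, 9.8, 0.102, 0.5], [-158.8, -53.0, 9.8, 0.102, 0.5], [-158.8, -53.0, 9.8, 0.102, 0.5], [-158.8, -53.0, 9.8, 0.102, 0.5]]
```

View pics/s3.png

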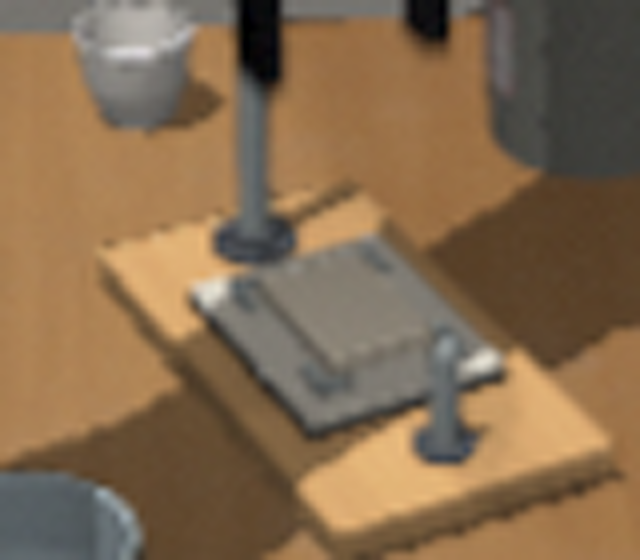

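Tile lies flat inside the pocket: stops are visible clear of it at (245,292), (380,255) and (325,378). Next is the platen. The hover is above it and clear of the neighbouring box, whose height I'll check there.

>>> play_rows(increments=[[-41.7, 1.9, -3.8, 0.003, 0.62], [-83.5, 3.7, -7.5, 0.007, 0.62], [-124.2, -1.4, -10.4, 0.015, 0.6], [-163.8, -15.1, -12.2, 0.029, 0.58], [-203.4, -28.8, -14, 0.044, 0.56], [-243, -42.5, -15.8, 0.058, 0.54], [-282.6, -56.2, -17.6, 0.073, 0.52], [-322.2, -69.9, -19.4, 0.087, 0.5]])

```text
t: 11.6
tcp_pos: [471.0, -148.0, 160.4]
ee_rot: [[0.199, 0.98, 0.001], [0.98, -0.199, 0.001], [0.001, 0.001, -1.0]]
force: [0.6, 0.3, 0.7]
grip_width: 45.1
```

>>> play_rows(increments=[[-39.8, -13, 2.1, 0.025, 0.5], [-79.5, -26.3, 4.7, 0.051, 0.5], [-119.1, -39.7, 7.3, 0.077, 0.5], [-158.8, -53, 9.8, 0.102, 0.5], [-158.8, -53, 9.8, 0.102, 0.5], [-158.8, -53, 9.8, 0.102, 0.5], [-158.8, -53, 9.8, 0.102, 0.5], [-158.8, -53, 9.8, 0.102, 0.5]])

```text
t: 12.4
tcp_pos: [389.2, -290.5, 150.2]
ee_rot: [[0.295, 0.955, 0.0], [0.955, -0.295, 0.0], [0.0, 0.0, -1.0]]
force: [0.3, -0.0, 0.4]
grip_width: 43.3
```

```bash
python3 - <<'E'
from h import *
np.set_printoptions(legacy='1.25',suppress=True)
o=arm.observe(); t=o['tcp_pos']; a=np.arctan2(o['ee_rot'][1,1],o['ee_rot'][0,1]); print(o['t'],t,a,o['force'],o['wrist_torque'])
p=cams.snapshot('side'); save(p,'s4.png',(230,250,410,410),4)
W=cloud(p); hsv=cv2.cvtColor(p['img'],cv2.COLOR_RGB2HSV).astype(int); H,S,V=hsv[...,0],hsv[...,1],hsv[...,2]
u=-.301; X=np.array([np.cos(u),np.sin(u)]);Y=np.array([-np.sin(u),np.cos(u)])
Q=W[...,:2]-t[:2]; A=Q@X;B=Q@Y;Z=W[...,2]
bar=(abs(A)<30)&(abs(B)<50)&(Z>60)&(Z<84)&(S>90)&(V<150); print('bar',bar.sum(),np.percentile(A[bar],[2,50,98]),np.percentile(B[bar],[2,50,98]),np.median(Z[bar]))
pl=(abs(A)<60)&(abs(B)<130)&(Z>9)&(Z<18)&(S<50)
ys,xs=np.nonzero(pl); P=world(p,np.c_[xs,ys],14)[:,:2]-t[:2]; print('plate',np.percentile(P@X,[1,99]),np.percentile(P@Y,[1,99]),rect(world(p,np.c_[xs,ys],14)[:,:2]))
bx=(A<-40)&(A>-200)&(abs(B)<130)&(Z>20)&(S<110)&(V>120); print('box',bx.sum(),A[bx].max(),np.percentile(Z[bx],[50,95,99.5]))
k=proj(p,[[*(t[:2]+x*X+y*Y),z] for x,y,z in ((0,0,77),(35,96.5,14),(-35,96.5,14),(-35,-96.5,14),(35,-96.5,14))]); print(((k-[230,250])*4).round())
E
```

```text
12.4 [ 389.20828015 -290.49741942  150.16528062] -0.2996357661243484 [ 0.2680376  -0.03856079  0.36018838] [-0.10986086  0.0642795  -0.09348859]
bar 249 [-6.92416115 -2.41414749  5.22442773] [-38.49292147  -8.77500447  30.76441349] 75.49604270850948
plate [-35.97603021  33.74822335] [-98.03700328  91.20323628] (array([ 387. , -292.8]), array([ 71. , 195.2]), -0.3121)
box 2425 -40.059996184975105 [ 65.85074298  72.93689744 354.2096624 ]
[[382. 258.]
 [364. 177.]
 [240. 208.]
 [384. 546.]
 [530. 500.]]
```

View pics/s4.png

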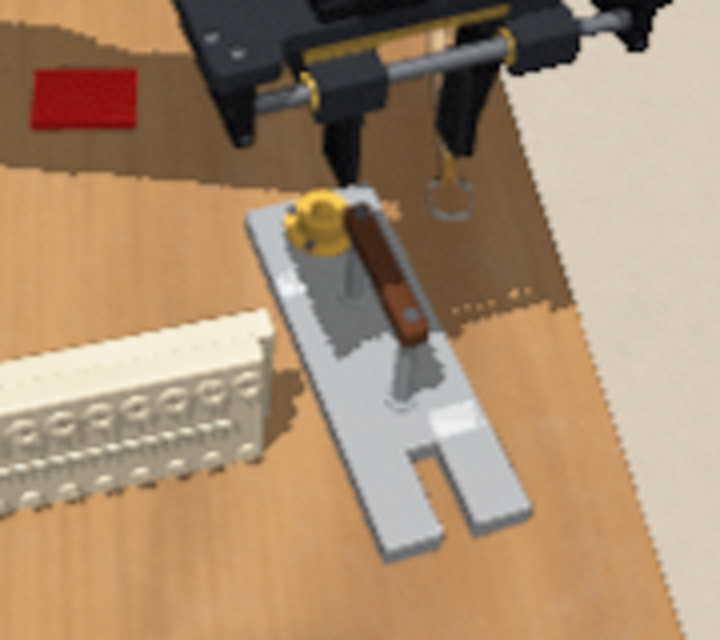

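Side view: the bar is at crop (385,275), the box stays left of the plate and about 73 mm tall (under the gripper body's 121 mm). I'll descend with a narrower opening.

>>> play_rows(increments=[[-0.5, 0, 0, 0.002, 0.36], [-0.5, 0, 10, 0.002, 0.36], [-0.5, 0, 40, 0.002, 0.36], [-0.5, 0, 65, 0.002, 0.36], [-0.5, 0, 85, 0.002, 0.36], [-0.5, 0, 95, 0.002, 0.36], [-0.5, 0, 99, 0.002, 0.36], [-0.5, 0, 99, 0.002, 0.36]])

```text
t: 13.25
tcp_pos: [388.1, -292.2, 51.0]
ee_rot: [[0.3, 0.954, -0.001], [0.954, -0.3, -0.0], [-0.0, -0.0, -1.0]]
force: [-0.4, 0.2, 0.4]
grip_width: 31.3
```

>>> play_rows(increments=[[0, 0, 0, 0, 0.36], [0, 0, 0, 0, 0], [0, 0, 0, 0, 0], [0, 0, 0, 0, 0], [0, 0, 0, 0, 0], [0, 0, 0, 0, 0], [0, 0, 0, 0, 0], [0, 0, 0, 0, 0]])

```text
t: 14.05
tcp_pos: [388.6, -292.1, 51.4]
ee_rot: [[0.299, 0.954, 0.001], [0.954, -0.299, 0.0], [0.0, 0.001, -1.0]]
force: [-0.1, 0.8, 6.6]
grip_width: 13.7
```

>>> play_rows(increments=[[0, 0, -2, 0, 0], [0, 0, -5, 0, 0], [0, 0, -10, 0, 0], [0, 0, -18, 0, 0], [0, 0, -28, 0, 0], [0, 0, -40, 0, 0], [0, 0, -50, 0, 0], [0, 0, -50, 0, 0]])

```text
t: 14.85
tcp_pos: [389.3, -292.6, 102.9]
ee_rot: [[0.299, 0.954, 0.003], [0.954, -0.299, -0.001], [0.0, 0.003, -1.0]]
force: [0.1, -0.9, -6.5]
grip_width: 13.6
```

```bash
python3 - <<'E'
from h import *
np.set_printoptions(legacy='1.25',suppress=True)
o=arm.observe(); t=o['tcp_pos']; a=np.arctan2(o['ee_rot'][1,1],o['ee_rot'][0,1]); print(o['t'],t,a,o['force'],o['wrist_torque'],o['grip_width'])
y=o['ee_rot'][:,1]; x=o['ee_rot'][:,0]; print('torque about tool x,y',o['wrist_torque']@x,o['wrist_torque']@y)
s=(388.5-.15,-291.5-.48,101,-.303)
g=lerp([(*s,0),(400,-265,225,-.303,0),(500,0,240,-.2,0),(577,166,236,-.112,0)],17)
print(g[7],g[15])
print(rows(s,g[:8])); print(rows(tuple(g[7][:4]),g[8:16])); 
E
```

```text
14.85 [ 389.29737161 -292.63646218  102.85535794] -0.303861861067155 [ 0.13875453 -0.85028019 -6.52525355] [-0.16946556  0.16833114 -0.00203626] 13.584165202734486
torque about tool x,y 0.10991372321128602 -0.21207327725629307
[ 453.64031888 -122.85315498  233.04604783   -0.24775047    0.        ] [562.2980165  134.30481479 236.7637394   -0.12880227   0.        ]
[[8.0, 0.8, -34.0, 0.0, 0.0], [16.0, 1.7, -68.0, 0.0, 0.0], [24.0, 2.5, -102.0, 0.0, 0.0], [41.5, 3.8, -124.7, -0.004, 0.0], [76.4, 5.8, -126.5, -0.017, 0.0], [111.2, 7.8, -128.3, -0.03, 0.0], [146.1, 9.8, -130.2, -0.043, 0.0], [180.9, 11.9, -132.0, -0.055, 0.0]]
[[34.7, 3.9, -1.8, -0.013, 0.0], [69.4, 7.9, -3.7, -0.025, 0.0], [104.0, 11.8, -5.5, -0.038, 0.0], [138.6, 16.4, -6.8, -0.052, 0.0], [173.0, 22.8, -6.0, -0.069, 0.0], [207.3, 29.3, -5.2, -0.085, 0.0], [241.6, 35.8, -4.5, -0.102, 0.0], [276.0, 42.3, -3.7, -0.119, 0.0]]
```

```bash
python3 - <<'E'
from h import *
np.set_printoptions(legacy='1.25',suppress=True)
ps=[cams.snapshot('side') for _ in range(3)]; save(ps[0],'s5.png',(180,110,440,400),2); np.savez('press_side.npz',img=np.mean([p['img'] for p in ps],0),W=np.nanmean([cloud(p) for p in ps],0))
ps=[cams.snapshot('top') for _ in range(3)]; np.savez('press_top.npz',img=np.mean([p['img'] for p in ps],0),W=np.nanmean([cloud(p) for p in ps],0))
# lean by line fits to range points of the rod
for n in('side','top'):
    W=np.load(f'press_{n}.npz')['W']; Z=W[...,2]
    m=(np.hypot(W[...,0]-587,W[...,1]-241)<22)&(Z>42)&(Z<152); P=W[m]
    cx=np.polyfit(P[:,2],P[:,0],1);cy=np.polyfit(P[:,2],P[:,1],1); print(n,m.sum(),'slope',cx[0],cy[0],'at20',np.polyval(cx,20),np.polyval(cy,20),'at165',np.polyval(cx,165),np.polyval(cy,165))
s=(388.4,-292,101,-.303)
g=lerp([(*s,0),(400,-265,225,-.303,0),(500,0,240,-.2,0),(583.6,170,238,-.112,0)],18)
print(rows(s,g[:8])); print(rows(tuple(g[7][:4]),g[8:16])); print(rows(tuple(g[15][:4]),list(g[16:])+[g[-1]]*6))
E
```

```text
side 137 slope 0.04783101490032587 0.014523151638112748 at20 583.1586853971776 239.9297096540969 at165 590.0941825577248 242.03556664162326
top 44 slope 0.03801610004984623 0.03173262879963579 at20 584.083338173894 238.76381214752607 at165 589.5956726811218 243.36504332347326
[[7.7, 0.8, -32.5, 0.0, 0.0], [15.3, 1.6, -64.9, 0.0, 0.0], [23.0, 2.4, -97.4, 0.0, 0.0], [35.2, 3.4, -124.3, -0.002, 0.0], [68.5, 5.3, -126.1, -0.014, 0.0], [101.7, 7.2, -127.8, -0.026, 0.0], [135.0, 9.1, -129.6, -0.039, 0.0], [168.3, 11.1, -131.4, -0.051, 0.0]]
[[33.1, 3.6, -1.8, -0.012, 0.0], [66.2, 7.2, -3.5, -0.024, 0.0], [99.4, 10.8, -5.3, -0.036, 0.0], [132.5, 14.4, -7.1, -0.048, 0.0], [165.3, 20.2, -7.4, -0.063, 0.0], [198.0, 27.0, -7.0, -0.078, 0.0], [230.6, 33.8, -6.7, -0.094, 0.0], [263.3, 40.5, -6.3, -0.109, 0.0]]
[[31.7, 10.3, 0.4, -0.015, 0.0], [63.5, 20.6, 0.7, -0.031, 0.0], [63.5, 20.6, 0.7, -0.031, 0.0], [63.5, 20.6, 0.7, -0.031, 0.0], [63.5, 20.6, 0.7, -0.031, 0.0], [63.5, 20.6, 0.7, -0.031, 0.0], [63.5, 20.6, 0.7, -0.031, 0.0], [63.5, 20.6, 0.7, -0.031, 0.0]]
```

>>> play_rows(increments=[[5, 0.5, -15, 0, 0], [10, 1, -40, 0, 0], [18, 2, -75, 0, 0], [33, 3.4, -110, -0.002, 0], [60, 5.3, -126, -0.014, 0], [95, 7.2, -128, -0.026, 0], [132, 9.1, -129.6, -0.039, 0], [168.3, 11.1, -131.4, -0.051, 0]])

```text
t: 15.95
tcp_pos: [449.2, -133.6, 232.3]
ee_rot: [[0.25, 0.968, -0.0], [0.968, -0.25, 0.0], [0.0, -0.0, -1.0]]
force: [0.2, 0.2, -8.3]
grip_width: 13.7
```

>>> play_rows(increments=[[33.1, 3.6, -1.8, -0.012, 0], [66.2, 7.2, -3.5, -0.024, 0], [99.4, 10.8, -5.3, -0.036, 0], [132.5, 14.4, -7.1, -0.048, 0], [165.3, 20.2, -7.4, -0.063, 0], [198, 27, -7, -0.078, 0], [230.6, 33.8, -6.7, -0.094, 0], [263.3, 40.5, -6.3, -0.109, 0]])

```text
t: 16.75
tcp_pos: [554.5, 111.1, 237.8]
ee_rot: [[0.143, 0.99, -0.001], [0.99, -0.143, -0.001], [-0.001, -0.001, -1.0]]
force: [0.5, -0.7, -8.4]
grip_width: 14.0
```

>>> play_rows(increments=[[25, 8, 0.4, -0.015, 0], [46, 15, 0.7, -0.025, 0], [58, 18.5, 0.7, -0.031, 0], [63.5, 20.6, 0.7, -0.031, 0], [63.5, 20.6, 0.7, -0.031, 0], [63.5, 20.6, 0.7, -0.031, 0], [63.5, 20.6, 0.7, -0.031, 0], [63.5, 20.6, 0.7, -0.031, 0]])

```text
t: 17.55
tcp_pos: [583.7, 168.9, 238.4]
ee_rot: [[0.114, 0.993, 0.0], [0.993, -0.114, 0.0], [0.0, 0.0, -1.0]]
force: [-0.5, 0.2, -7.8]
grip_width: 13.3
```

```bash
python3 - <<'E'
from h import *
np.set_printoptions(legacy='1.25',suppress=True)
o=arm.observe(); t=o['tcp_pos']; a=np.arctan2(o['ee_rot'][1,1],o['ee_rot'][0,1]); print(o['t'],t,a,o['force'],o['wrist_torque'],o['grip_width'])
u=a; X=np.array([np.cos(u),np.sin(u)]);Y=np.array([-np.sin(u),np.cos(u)])
for n in('side','top'):
    ps=[cams.snapshot(n) for _ in range(3)]; p=ps[0]; W=np.nanmean([cloud(q) for q in ps],0)
    hsv=cv2.cvtColor(p['img'],cv2.COLOR_RGB2HSV).astype(int); H,S,V=hsv[...,0],hsv[...,1],hsv[...,2]
    b=(215,70,335,210) if n=='side' else (180,130,300,230)
    save(p,n[0]+'6.png',b,5)
    zt=t[2]-51.4+14
    m=(np.hypot(W[...,0]-t[0],W[...,1]-t[1])<115)&(abs(W[...,2]-zt)<5)&(S<60)
    if m.sum()>30:
        P=W[m]; c=np.linalg.lstsq(np.c_[P-t][:,:2]@np.c_[X,Y]@np.eye(2) if 0 else np.c_[(P[:,:2]-t[:2])@X,(P[:,:2]-t[:2])@Y,np.ones(len(P))],P[:,2],rcond=None)[0]
        print(n,'plate plane slopes X,Y, z',c,'expect z',zt,m.sum())
        ys,xs=np.nonzero(m);Q=world(p,np.c_[xs,ys],zt)[:,:2]-t[:2]; print('X',np.percentile(Q@X,[1,99]),'Y',np.percentile(Q@Y,[1,99]), rect(Q))
    y=(H>18)&(H<35)&(S>130)&(V>110)&(W[...,2]>zt-20)&(np.hypot(W[...,0]-t[0],W[...,1]-t[1])<130)
    if y.sum(): print('bush',y.sum(),W[y].mean(0),(W[y].mean(0)[:2]-t[:2])@np.c_[X,Y])
    T=t-[0,0,51.4]; f=lambda x,y,z:[*(T[:2]+x*X+y*Y),T[2]+z]
    print('pred corners in crop',((proj(p,[f(35,96.5,14),f(-35,96.5,14),f(-35,-96.5,14),f(35,-96.5,14),f(0,75,0)])-b[:2])*5).round())
E
```

```text
17.55 [583.71071552 168.94687941 238.36371043] -0.11423327819650086 [-0.45075876  0.24749411 -7.83541186] [-0.07759447  0.05450898  0.02890989] 13.31131963432615
side plate plane slopes X,Y, z [  0.00768085  -0.00419426 199.52406265] expect z 200.9637104313022 740
X [-38.08729318  32.43060492] Y [-102.0233373    87.81871336] (array([-3.3, -5.8]), array([ 72.5, 196.5]), -0.112)
bush 78 [588.85104906 237.08759029 207.50477873] [-2.66018749 68.28252274]
pred corners in crop [[266. 241.]
 [154. 265.]
 [316. 413.]
 [440. 381.]
 [228. 290.]]
top plate plane slopes X,Y, z [  0.00065712  -0.00437653 200.34192377] expect z 200.9637104313022 608
X [-33.94749     35.36742592] Y [-95.13847822 -29.09375147] (array([ -6.3, -60.9]), array([69.5, 70.5]), 1.4593)
pred corners in crop [[ 10. 161.]
 [ -5. 300.]
 [384. 333.]
 [397. 193.]
 [ 50. 239.]]
```

View pics/s6.png

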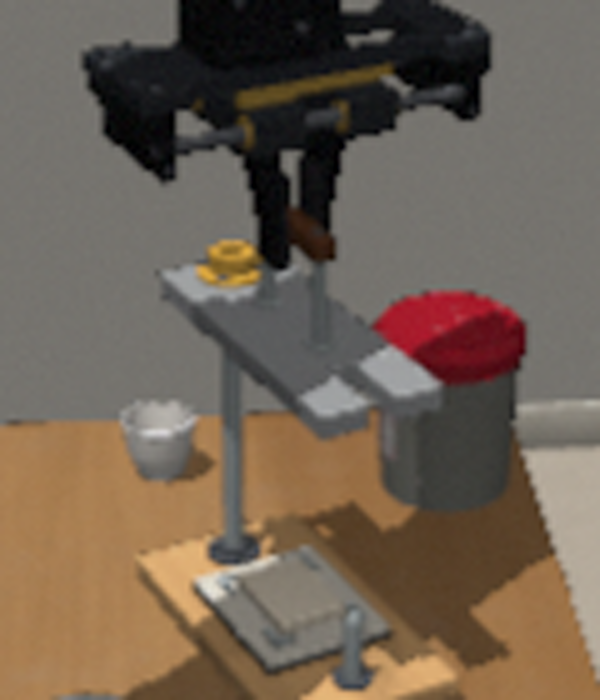

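Side view: the platen is level and square over the press (bush at crop (230,262) above the rod, fork over the pin (352,612)), and the prediction offsets match those seen on the bed. I'll lower the bush onto the nose and watch the forces.

>>> play_rows(increments=[[0, 0, 4, 0, 0], [0, 0, 9, 0, 0], [0, 0, 14, 0, 0], [0, 0, 18, 0, 0], [0, 0, 22, 0, 0], [0, 0, 25, 0, 0], [0, 0, 28, 0, 0], [0, 0, 29, 0, 0]])

```text
t: 18.65
tcp_pos: [583.7, 169.8, 208.7]
ee_rot: [[0.113, 0.994, -0.0], [0.994, -0.113, -0.0], [-0.0, -0.0, -1.0]]
force: [1.6, -0.6, -7.6]
grip_width: 13.7
```

```bash
cat >> h.py <<'E'
def st(u=-.1125):
    o=arm.observe(); R=o['ee_rot']; X=np.array([np.cos(u),np.sin(u),0]);Y=np.array([-np.sin(u),np.cos(u),0])
    f,w=o['force'],o['wrist_torque']
    print('t',o['t'],'tcp',o['tcp_pos'].round(2),'yaw',round(np.arctan2(R[1,1],R[0,1]),4),'F_XYz',np.round([f@X,f@Y,f[2]],2),'T_XYz',np.round([w@X,w@Y,w[2]],3),'tilt',R[2,:2].round(4))
E
python3 -c "
from h import *
st()
p=cams.snapshot('side'); save(p,'s7.png',(225,100,325,200),6)"
```

```text
t 18.65 tcp [583.68 169.8  208.69] yaw -0.113 F_XYz [ 1.66 -0.39 -7.63] T_XYz [-0.172  0.027  0.004] tilt [-0.0002 -0.0003]
```

View pics/s7.png

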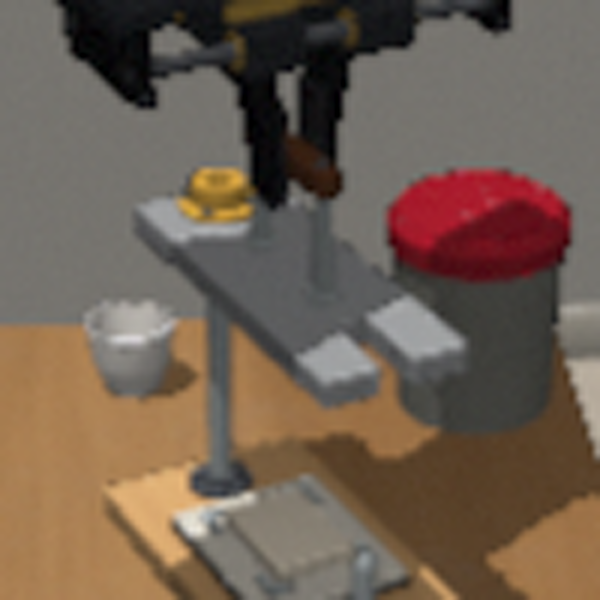

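Bush sits over the rod at crop (220,190)/(217,330), with no contact force yet. I'm feeling the way down.

>>> play_rows(increments=[[0, 0, 1.5, 0, 0], [0, 0, 3, 0, 0], [0, 0, 4, 0, 0], [0, 0, 5, 0, 0], [0, 0, 6, 0, 0], [0, 0, 7, 0, 0], [0, 0, 7, 0, 0], [0, 0, 7, 0, 0]])

```text
t: 19.5
tcp_pos: [583.8, 169.8, 202.1]
ee_rot: [[0.113, 0.994, -0.0], [0.994, -0.113, -0.0], [-0.0, -0.0, -1.0]]
force: [0.3, -0.2, -7.1]
grip_width: 13.7
```

```bash
python3 -c "
from h import *
st()"
```

```text
t 19.5 tcp [583.78 169.84 202.06] yaw -0.113 F_XYz [ 0.29 -0.2  -7.15] T_XYz [-0.167  0.039  0.037] tilt [-0.0001 -0.0001]
```

>>> play_rows(increments=[[0, 0, 1, 0, 0], [0, 0, 2, 0, 0], [0, 0, 3, 0, 0], [0, 0, 4, 0, 0], [0, 0, 4, 0, 0], [0, 0, 4, 0, 0], [0, 0, 4, 0, 0], [0, 0, 4, 0, 0]])

```text
t: 20.3
tcp_pos: [583.8, 169.8, 198.1]
ee_rot: [[0.113, 0.994, 0.0], [0.994, -0.113, -0.0], [0.0, 0.0, -1.0]]
force: [-0.6, -0.4, -7.4]
grip_width: 13.2
```

```bash
python3 -c "
from h import *
st()"
```

```text
t 20.3 tcp [583.82 169.84 198.11] yaw -0.113 F_XYz [-0.59 -0.49 -7.43] T_XYz [-0.195  0.094 -0.024] tilt [0.     0.0001]
```

>>> play_rows(increments=[[0, 0, 1, 0, 0], [0, 0, 2, 0, 0], [0, 0, 3, 0, 0], [0, 0, 3, 0, 0], [0, 0, 3, 0, 0], [0, 0, 3, 0, 0], [0, 0, 3, 0, 0], [0, 0, 3, 0, 0]])

```text
t: 21.1
tcp_pos: [583.8, 169.8, 195.1]
ee_rot: [[0.113, 0.994, 0.0], [0.994, -0.113, -0.0], [-0.0, 0.0, -1.0]]
force: [-0.3, -0.3, -7.0]
grip_width: 13.6
```

```bash
python3 -c "
from h import *
st()"
```

```text
t 21.1 tcp [583.81 169.85 195.09] yaw -0.113 F_XYz [-0.27 -0.38 -6.98] T_XYz [-0.114  0.094  0.026] tilt [-0.  0.]
```

>>> play_rows(increments=[[0, 0, 0.7, 0, 0], [0, -0.1, 1.4, 0, 0], [0, -0.1, 2.1, 0, 0], [-0.1, -0.1, 2.8, 0, 0], [-0.1, -0.2, 3.5, 0, 0], [-0.1, -0.2, 4, 0, 0], [-0.1, -0.2, 4, 0, 0], [-0.1, -0.2, 4, 0, 0]])

```text
t: 21.9
tcp_pos: [583.6, 169.7, 191.0]
ee_rot: [[0.113, 0.994, -0.0], [0.994, -0.113, -0.0], [-0.0, -0.0, -1.0]]
force: [-0.1, 0.3, -7.0]
grip_width: 13.5
```

```bash
python3 -c "
from h import *
st()"
```

```text
t 21.9 tcp [583.57 169.75 191.04] yaw -0.113 F_XYz [-0.1   0.26 -7.05] T_XYz [-0.019  0.142  0.057] tilt [-0.0001 -0.0001]
```

>>> play_rows(increments=[[0, 0, 0.8, 0, 0], [0, -0.1, 1.6, 0, 0], [-0.1, -0.1, 2.4, 0, 0], [-0.1, -0.1, 3.2, 0, 0], [-0.1, -0.2, 4, 0, 0], [-0.2, -0.2, 5, 0, 0], [-0.2, -0.2, 5, 0, 0], [-0.2, -0.2, 5, 0, 0]])

```text
t: 22.7
tcp_pos: [583.3, 169.6, 186.0]
ee_rot: [[0.113, 0.994, -0.0], [0.994, -0.113, -0.0], [-0.0, -0.0, -1.0]]
force: [0.6, 1.0, -8.0]
grip_width: 13.9
```

```bash
python3 -c "
from h import *
st()"
```

```text
t 22.7 tcp [583.33 169.61 186.  ] yaw -0.113 F_XYz [ 0.45  1.04 -8.04] T_XYz [ 0.03   0.175 -0.008] tilt [-0.     -0.0001]
```

>>> play_rows(increments=[[0.3, 0, 0, 0, 0], [0.3, -0.1, 1, 0, 0], [0.2, -0.1, 2, 0, 0], [0.2, -0.2, 3, 0, 0], [0.2, -0.2, 4, 0, 0], [0.2, -0.3, 5, 0, 0], [0.2, -0.3, 5, 0, 0], [0.2, -0.3, 5, 0, 0]])

```text
t: 23.5
tcp_pos: [583.1, 169.8, 181.0]
ee_rot: [[0.113, 0.994, -0.0], [0.994, -0.113, -0.0], [-0.0, -0.0, -1.0]]
force: [0.1, 1.0, -8.5]
grip_width: 13.4
```

```bash
python3 -c "
from h import *
st()"
```

```text
t 23.5 tcp [583.07 169.78 180.98] yaw -0.1131 F_XYz [-0.06  0.99 -8.46] T_XYz [-0.052  0.122  0.043] tilt [-0.0001 -0.0001]
```

>>> play_rows(increments=[[0.2, 0, 0.5, 0, 0], [0.2, -0.1, 2, 0, 0], [0.2, -0.1, 3.5, 0, 0], [0.1, -0.2, 5, 0, 0], [0.1, -0.3, 6.5, 0, 0], [0.1, -0.3, 8, 0, 0], [0.1, -0.3, 8, 0, 0], [0.1, -0.3, 8, 0, 0]])

```text
t: 24.3
tcp_pos: [582.8, 169.9, 173.0]
ee_rot: [[0.113, 0.994, -0.0], [0.994, -0.113, -0.0], [-0.0, -0.0, -1.0]]
force: [-0.5, 0.4, -7.6]
grip_width: 13.8
```

```bash
python3 -c "
from h import *
st()"
```

```text
t 24.3 tcp [582.8  169.9  173.02] yaw -0.113 F_XYz [-0.52  0.36 -7.62] T_XYz [-0.083  0.111  0.029] tilt [-0.0002 -0.0001]
```

>>> play_rows(increments=[[0, 0, 1, 0, 0], [-0.1, -0.1, 2.5, 0, 0], [-0.1, -0.2, 4, 0, 0], [-0.1, -0.3, 6, 0, 0], [-0.2, -0.4, 8, 0, 0], [-0.2, -0.5, 10, 0, 0], [-0.2, -0.5, 10, 0, 0], [-0.2, -0.5, 10, 0, 0]])

```text
t: 25.1
tcp_pos: [582.3, 169.8, 163.0]
ee_rot: [[0.113, 0.994, -0.0], [0.994, -0.113, -0.0], [-0.0, -0.0, -1.0]]
force: [-1.0, 0.3, -7.7]
grip_width: 13.5
```

```bash
python3 -c "
from h import *
st()"
```

```text
t 25.1 tcp [582.3  169.76 163.  ] yaw -0.1131 F_XYz [-1.04  0.17 -7.7 ] T_XYz [-0.104  0.065  0.056] tilt [-0.0001 -0.    ]
```

>>> play_rows(increments=[[0, -0.3, 0, 0, 0], [-0.1, -0.4, 2, 0, 0], [-0.1, -0.5, 4, 0, 0], [-0.1, -0.6, 6, 0, 0], [-0.2, -0.7, 8, 0, 0], [-0.2, -0.8, 10, 0, 0], [-0.2, -0.8, 10, 0, 0], [-0.2, -0.8, 10, 0, 0]])

```text
t: 25.9
tcp_pos: [581.4, 169.6, 153.0]
ee_rot: [[0.113, 0.994, -0.0], [0.994, -0.113, -0.0], [-0.0, -0.0, -1.0]]
force: [0.6, -0.3, -8.1]
grip_width: 13.5
```

```bash
python3 -c "
from h import *
st()"
```

```text
t 25.9 tcp [581.45 169.65 153.01] yaw -0.1131 F_XYz [ 0.6  -0.21 -8.12] T_XYz [-0.094  0.042  0.005] tilt [-0.0001 -0.0001]
```

>>> play_rows(increments=[[0, 0, 1, 0, 0], [-0.1, -0.1, 2.5, 0, 0], [-0.1, -0.2, 4, 0, 0], [-0.2, -0.3, 6, 0, 0], [-0.2, -0.4, 8, 0, 0], [-0.3, -0.4, 10, 0, 0], [-0.3, -0.4, 10, 0, 0], [-0.3, -0.4, 10, 0, 0]])

```text
t: 26.7
tcp_pos: [581.0, 169.4, 143.0]
ee_rot: [[0.113, 0.994, -0.0], [0.994, -0.113, -0.0], [-0.0, -0.0, -1.0]]
force: [0.1, 0.6, -6.8]
grip_width: 13.7
```

```bash
python3 -c "
from h import *
st()"
```

```text
t 26.7 tcp [581.04 169.42 143.01] yaw -0.113 F_XYz [ 0.04  0.57 -6.76] T_XYz [-0.119  0.052 -0.016] tilt [-0.0001 -0.0001]
```

>>> play_rows(increments=[[0, 0, 1, 0, 0], [-0.1, -0.1, 2.5, 0, 0], [-0.1, -0.2, 4, 0, 0], [-0.1, -0.3, 6, 0, 0], [-0.1, -0.4, 8, 0, 0], [-0.2, -0.4, 9, 0, 0], [-0.2, -0.4, 9, 0, 0], [-0.2, -0.4, 9, 0, 0]])

```text
t: 27.5
tcp_pos: [580.6, 169.3, 134.1]
ee_rot: [[0.113, 0.994, -0.0], [0.994, -0.113, -0.0], [-0.0, 0.0, -1.0]]
force: [-0.7, 0.0, -7.3]
grip_width: 14.2
```

```bash
python3 -c "
from h import *
st()"
```

```text
t 27.5 tcp [580.64 169.27 134.07] yaw -0.1131 F_XYz [-0.68 -0.07 -7.26] T_XYz [-0.212  0.043  0.027] tilt [-0.  0.]
```

>>> play_rows(increments=[[0, -0.1, 1, 0, 0], [-0.1, -0.2, 2.5, 0, 0], [-0.1, -0.3, 4, 0, 0], [-0.1, -0.4, 5, 0, 0], [-0.2, -0.4, 7, 0, 0], [-0.2, -0.5, 8, 0, 0], [-0.2, -0.5, 8, 0, 0], [-0.2, -0.5, 8, 0, 0]])

```text
t: 28.3
tcp_pos: [580.1, 169.1, 126.1]
ee_rot: [[0.113, 0.994, -0.0], [0.994, -0.113, -0.0], [-0.0, -0.0, -1.0]]
force: [0.0, -0.4, -7.1]
grip_width: 13.8
```

```bash
python3 - <<'E'
from h import *
st()
p=cams.snapshot('side'); save(p,'s8.png',(240,140,320,220),8)
q=cams.snapshot('top'); 
a=cv2.resize(p['img'][145:220,240:320,::-1],None,fx=7,fy=7,interpolation=cv2.INTER_CUBIC)[:525]; b=cv2.resize(q['img'][165:215,200:280,::-1],None,fx=7,fy=7,interpolation=cv2.INTER_CUBIC)
cv2.imwrite('pics/both8.png',cv2.resize(np.vstack([a,b]),None,fx=.68,fy=.68,interpolation=cv2.INTER_AREA))
E
```

```text
t 28.3 tcp [580.11 169.12 126.07] yaw -0.1131 F_XYz [ 0.09 -0.39 -7.06] T_XYz [-0.158  0.056  0.04 ] tilt [-0.0001 -0.    ]
```

View pics/both8.png

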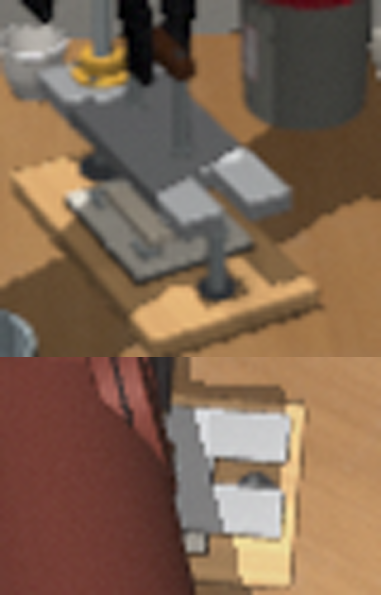

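Side: fork end is at (215,200) above the pin at (217,260). Top: pin shows in the slot at (258,480), with the slot slightly to +x of it, as the lean predicts. So I'll turn the platen about 0.6° about the bore to centre the fork on the pin.

>>> play_rows(increments=[[0, -0.3, 0, 0.004, 0], [0, -0.75, 0.5, 0.01, 0], [0, -0.8, 2, 0.01, 0], [-0.1, -0.9, 3.5, 0.01, 0], [-0.1, -1, 5, 0.01, 0], [-0.2, -1.1, 7, 0.01, 0], [-0.2, -1.1, 7, 0.01, 0], [-0.2, -1.1, 7, 0.01, 0]])

```text
t: 29.2
tcp_pos: [579.0, 169.1, 119.0]
ee_rot: [[0.123, 0.992, -0.0], [0.992, -0.123, -0.0], [-0.0, -0.0, -1.0]]
force: [-0.2, -0.8, -7.7]
grip_width: 13.4
```

```bash
python3 - <<'E'
from h import *
st()
ps=[cams.snapshot('top') for _ in range(3)]
img=np.mean([p['img'] for p in ps],0).astype(np.uint8); p=ps[0]
u=-.1125; X=np.array([np.cos(u),np.sin(u)]);Y=np.array([-np.sin(u),np.cos(u)])
t=arm.observe()['tcp_pos']
# profile across the slot at the fork end, at plate-top level
for y in(-85,-75,-70):
    xs=np.arange(-30,31,2.); P=np.c_[t[:2]+xs[:,None]*X+y*Y,np.full(len(xs),t[2]-37.4)]
    k=proj(p,P); v=cv2.remap(img.mean(2).astype(np.float32),k[:,:1].astype(np.float32),k[:,1:].astype(np.float32),cv2.INTER_LINEAR).ravel()
    print(y,[(int(a),int(b)) for a,b in zip(xs,v)])
E
```

```text
t 29.2 tcp [578.97 169.06 118.99] yaw -0.123 F_XYz [-0.14 -0.78 -7.71] T_XYz [-0.149  0.     0.   ] tilt [-0.0001 -0.0001]
-85 [(-30, 205), (-28, 207), (-26, 207), (-24, 206), (-22, 206), (-20, 206), (-18, 206), (-16, 206), (-14, 205), (-12, 206), (-10, 212), (-8, 156), (-6, 103), (-4, 71), (-2, 70), (0, 74), (2, 86), (4, 104), (6, 97), (8, 144), (10, 195), (12, 206), (14, 205), (16, 205), (18, 205), (20, 204), (22, 203), (24, 203), (26, 202), (28, 202), (30, 202)]
-75 [(-30, 207), (-28, 207), (-26, 206), (-24, 206), (-22, 204), (-20, 204), (-18, 204), (-16, 205), (-14, 204), (-12, 203), (-10, 194), (-8, 155), (-6, 114), (-4, 105), (-2, 122), (0, 106), (2, 100), (4, 96), (6, 102), (8, 149), (10, 182), (12, 201), (14, 204), (16, 204), (18, 203), (20, 203), (22, 203), (24, 203), (26, 202), (28, 202), (30, 201)]
-70 [(-30, 208), (-28, 207), (-26, 206), (-24, 205), (-22, 205), (-20, 204), (-18, 204), (-16, 204), (-14, 203), (-12, 203), (-10, 194), (-8, 169), (-6, 119), (-4, 97), (-2, 92), (0, 100), (2, 108), (4, 131), (6, 149), (8, 144), (10, 178), (12, 198), (14, 204), (16, 204), (18, 203), (20, 203), (22, 203), (24, 202), (26, 201), (28, 201), (30, 201)]
```

>>> play_rows(increments=[[0, 0, 0.7, 0, 0], [0, -0.1, 1.4, 0, 0], [0, -0.1, 2.1, 0, 0], [0, -0.1, 2.8, 0, 0], [0, -0.2, 3.5, 0, 0], [-0.1, -0.2, 5, 0, 0], [-0.1, -0.2, 5, 0, 0], [-0.1, -0.2, 5, 0, 0]])

```text
t: 30.15
tcp_pos: [578.8, 168.9, 114.0]
ee_rot: [[0.123, 0.992, -0.0], [0.992, -0.123, -0.0], [-0.0, -0.0, -1.0]]
force: [-0.4, 0.0, -7.2]
grip_width: 13.7
```

```bash
python3 -c "
from h import *
st()"
```

```text
t 30.15 tcp [578.79 168.93 114.01] yaw -0.1231 F_XYz [-0.37 -0.04 -7.21] T_XYz [-0.152  0.058  0.014] tilt [-0.0001 -0.    ]
```

>>> play_rows(increments=[[0, 0, 0.8, 0, 0], [0, -0.1, 1.6, 0, 0], [0, -0.1, 2.4, 0, 0], [-0.1, -0.2, 3.4, 0, 0], [-0.1, -0.2, 4.4, 0, 0], [-0.1, -0.3, 6, 0, 0], [-0.1, -0.3, 6, 0, 0], [-0.1, -0.3, 6, 0, 0]])

```text
t: 30.95
tcp_pos: [578.5, 168.9, 108.0]
ee_rot: [[0.123, 0.992, -0.0], [0.992, -0.123, -0.0], [-0.0, -0.0, -1.0]]
force: [0.7, 0.2, -6.6]
grip_width: 13.7
```

```bash
python3 -c "
from h import *
st()"
```

```text
t 30.95 tcp [578.47 168.91 108.02] yaw -0.123 F_XYz [ 0.65  0.27 -6.63] T_XYz [-0.11   0.039 -0.007] tilt [-0.0001 -0.    ]
```

>>> play_rows(increments=[[0, 0, 1, 0, 0], [0, 0, 2, 0, 0], [0, 0, 3, -0.001, 0], [-0.1, -0.1, 4, -0.001, 0], [-0.1, -0.1, 6, -0.002, 0], [-0.1, -0.1, 8, -0.003, 0], [-0.1, -0.1, 8, -0.003, 0], [-0.1, -0.1, 8, -0.003, 0]])

```text
t: 31.75
tcp_pos: [578.3, 168.8, 100.0]
ee_rot: [[0.12, 0.993, -0.0], [0.993, -0.12, -0.0], [-0.0, -0.0, -1.0]]
force: [1.0, 0.1, -7.3]
grip_width: 13.4
```

```bash
python3 -c "
from h import *
st()"
```

```text
t 31.75 tcp [578.34 168.81  99.98] yaw -0.12 F_XYz [ 0.93  0.25 -7.34] T_XYz [-0.103  0.039 -0.054] tilt [-0.0002 -0.0001]
```

>>> play_rows(increments=[[0, 0.2, 0.5, 0, 0], [0, 0.2, 1.5, 0, 0], [0, 0.2, 2.5, 0, 0], [0, 0.1, 3.5, 0, 0], [-0.1, 0.1, 4.5, 0, 0], [-0.1, 0, 6, 0, 0], [-0.1, 0, 6, 0, 0], [-0.1, 0, 6, 0, 0]])

```text
t: 32.55
tcp_pos: [578.3, 168.7, 94.0]
ee_rot: [[0.12, 0.993, -0.0], [0.993, -0.12, -0.0], [-0.0, -0.0, -1.0]]
force: [-1.0, 0.7, -7.6]
grip_width: 13.9
```

```bash
python3 -c "
from h import *
st()"
```

```text
t 32.55 tcp [578.33 168.72  94.04] yaw -0.12 F_XYz [-1.04  0.57 -7.62] T_XYz [-0.105  0.032 -0.017] tilt [-0.0001 -0.0001]
```

>>> play_rows(increments=[[0, 0, 0.6, 0, 0], [0, 0, 1.2, 0, 0], [0, -0.1, 1.8, 0, 0], [0, -0.1, 2.4, 0, 0], [0, -0.2, 3.2, 0, 0], [0, -0.2, 4, 0, 0], [0, -0.2, 4.5, 0, 0], [0, -0.2, 4.5, 0, 0]])

```text
t: 33.35
tcp_pos: [578.1, 168.7, 89.4]
ee_rot: [[0.12, 0.993, -0.0], [0.993, -0.12, -0.0], [-0.0, -0.0, -1.0]]
force: [0.2, -0.5, -8.4]
grip_width: 13.5
```

```bash
python3 -c "
from h import *
st()"
```

```text
t 33.35 tcp [578.08 168.72  89.44] yaw -0.12 F_XYz [ 0.24 -0.45 -8.4 ] T_XYz [-0.129  0.069  0.027] tilt [-0.0002 -0.0001]
```

Now setting down gently.

>>> play_rows(increments=[[0, 0, 0.3, 0, 0], [0, 0, 0.6, 0, 0], [0, 0, 0.9, 0, 0], [0, 0, 1.2, 0, 0], [0, -0.1, 1.5, 0, 0], [0, -0.1, 1.8, 0, 0], [0, -0.1, 1.8, 0, 0], [0, -0.1, 1.8, 0, 0]])

```text
t: 34.15
tcp_pos: [578.1, 168.7, 87.9]
ee_rot: [[0.12, 0.993, 0.0], [0.993, -0.12, -0.0], [-0.0, 0.0, -1.0]]
force: [-0.0, -1.1, -6.2]
grip_width: 13.8
```

>>> play_rows(increments=[[0, 0, 0.1, 0, 0], [0, 0, 0.2, 0, 0], [0, 0, 0.3, 0, 0], [0, 0, 0.4, 0, 0], [0, 0, 0.5, 0, 0], [0, 0, 0.6, 0, 0], [0, 0, 0.6, 0, 0], [0, 0, 0.6, 0, 0]])

```text
t: 34.95
tcp_pos: [578.2, 168.7, 87.3]
ee_rot: [[0.12, 0.993, 0.0], [0.993, -0.12, 0.0], [0.0, 0.0, -1.0]]
force: [-0.2, -0.6, -3.3]
grip_width: 13.6
```

>>> play_rows(increments=[[0, 0, 0.1, 0, 0], [0, 0, 0.2, 0, 0], [0, 0, 0.3, 0, 0], [0, 0, 0.4, 0, 0], [0, 0, 0.5, 0, 0], [0, 0, 0.5, 0, 0], [0, 0, 0.5, 0, 0], [0, 0, 0.5, 0, 0]])

```text
t: 35.75
tcp_pos: [578.1, 168.7, 86.7]
ee_rot: [[0.12, 0.993, 0.0], [0.993, -0.12, -0.0], [-0.0, 0.0, -1.0]]
force: [-0.4, -2.1, -1.1]
grip_width: 13.7
```

```bash
python3 -c "
from h import *
st()"
```

```text
t 35.75 tcp [578.14 168.7   86.75] yaw -0.1201 F_XYz [-0.18 -2.13 -1.06] T_XYz [-0.557  0.086  0.03 ] tilt [-0.      0.0002]
```

>>> play_rows(increments=[[-0.1, 0, 0, 0, 0], [-0.2, 0, 0, 0, 0], [-0.3, 0, 0, 0, 0], [-0.3, 0, 0.1, 0, 0], [-0.3, 0, 0.2, 0, 0], [-0.3, 0, 0.2, 0, 0], [-0.3, 0, 0.2, 0, 0], [-0.3, 0, 0.2, 0, 0]])

```text
t: 36.55
tcp_pos: [578.1, 168.5, 86.5]
ee_rot: [[0.12, 0.993, 0.0], [0.993, -0.12, 0.0], [0.0, 0.0, -1.0]]
force: [-0.2, -1.0, 0.5]
grip_width: 13.7
```

```bash
python3 -c "
from h import *
st()"
```

```text
t 36.55 tcp [578.08 168.5   86.52] yaw -0.12 F_XYz [-0.04 -1.02  0.5 ] T_XYz [-0.449 -0.047 -0.024] tilt [0.     0.0001]
```

>>> play_rows(increments=[[-0.1, 0, 0, 0, 0], [-0.2, 0, 0, 0, 0], [-0.2, 0, 0, 0, 0], [-0.2, 0, 0, 0, 0], [-0.2, 0, 0, 0, 0.36], [-0.2, 0, 0, 0, 0.36], [-0.2, 0, 0, 0, 0.36], [-0.2, 0, 0, 0, 0.36]])

```text
t: 37.35
tcp_pos: [577.9, 168.5, 86.5]
ee_rot: [[0.12, 0.993, -0.0], [0.993, -0.12, 0.0], [0.0, -0.0, -1.0]]
force: [0.4, -0.1, 0.2]
grip_width: 29.9
```

>>> play_rows(increments=[[0, 0, 0, 0, 0.36], [0, 0, 0, 0, 0.36], [0, 0, -5, 0, 0.36], [0, 0, -15, 0, 0.36], [0, 0, -35, 0, 0.36], [0, 0, -65, 0, 0.36], [0, 0, -100, 0, 0.36], [0, 0, -135, 0, 0.36]])

```text
t: 38.15
tcp_pos: [577.9, 168.0, 223.7]
ee_rot: [[0.12, 0.993, 0.001], [0.993, -0.12, 0.0], [0.0, 0.001, -1.0]]
force: [0.2, 0.5, -0.0]
grip_width: 30.9
```

>>> play_rows(increments=[[-10, -30, 0, 0, 0.36], [-30, -70, 0, 0, 0.36], [-60, -100, 0, 0, 0.36], [-90, -100, 0, 0, 0.36], [-120, -100, 0, 0, 0.36], [-120, -100, 0, 0, 0.36], [-120, -100, 0, 0, 0.36], [-120, -100, 0, 0, 0.36]])

```text
t: 38.95
tcp_pos: [464.5, 62.0, 221.9]
ee_rot: [[0.119, 0.993, 0.001], [0.993, -0.119, 0.0], [0.0, 0.0, -1.0]]
force: [-0.4, -0.3, 0.4]
grip_width: 31.2
```

```bash
python3 - <<'E'
from h import *
np.set_printoptions(legacy='1.25',suppress=True)
st()
u=-.1125; X=np.array([np.cos(u),np.sin(u)]);Y=np.array([-np.sin(u),np.cos(u)])
ims=[]
for n in('side','top'):
    p=cams.snapshot(n); W=cloud(p); S=cv2.cvtColor(p['img'],cv2.COLOR_RGB2HSV)[...,1]
    Q=W[...,:2]-[578,168.5]; A=Q@X;B=Q@Y
    m=(abs(A)<45)&(abs(B)<105)&(abs(W[...,2]-48.5)<6)&(S<60); P=W[m]
    k=abs(P[:,2]-np.median(P[:,2]))<3; print(n,'plane slopes/z',np.linalg.lstsq(np.c_[A[m],B[m],np.ones(m.sum())][k],P[k,2],rcond=None)[0],rect(P[:,:2]))
    bar=(abs(A)<25)&(abs(B)<45)&(abs(W[...,2]-111)<9); print('bar z',np.median(W[bar][:,2]) if bar.any() else None,bar.sum())
    b=(230,130,330,220) if n=='side' else (190,150,290,230); ims.append(cv2.resize(p['img'][b[1]:b[3],b[0]:b[2],::-1],(500,(b[3]-b[1])*5),interpolation=cv2.INTER_CUBIC))
cv2.imwrite('pics/end.png',cv2.resize(np.vstack(ims),None,fx=.7,fy=.7,interpolation=cv2.INTER_AREA))
E
```

```text
t 38.95 tcp [464.52  61.96 221.88] yaw -0.1193 F_XYz [-0.4  -0.4   0.44] T_XYz [-0.041  0.073 -0.021] tilt [0.0004 0.0005]
side plane slopes/z [ 0.00284871 -0.000922   47.62126442] (array([576.8, 168.3]), array([ 71.4, 197.4]), -0.1113)
bar z 109.52565158548208 96
top plane slopes/z [ 0.00124299  0.00234385 48.22540238] (array([581.1, 185.3]), array([ 70.8, 161.2]), -0.1234)
bar z 111.47475401482858 143
```

View pics/end.png

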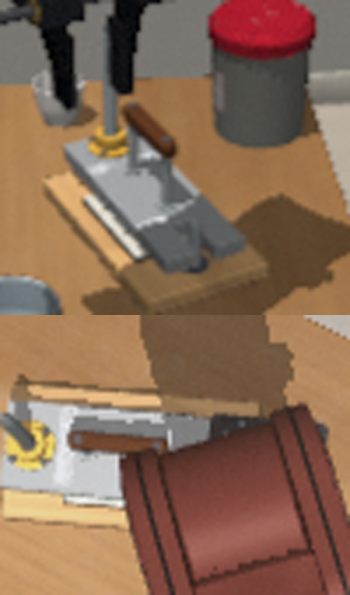

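Platen lies flat: top at about 48.5 mm, so underside about 34.5 mm, with slopes under 0.003. The bush is on the rod (110,140), the fork is astride the pin (197,262), and the gripper is clear. Handing in.

```bash
python3 -c "
from station import arm
print(arm.close_job())"
```

```text
the job is handed in; nothing more can be done
None
```

The press is closed on the tile and the job is handed in, at about 39 s of the 72 s allowed.

**What I did:** I laid the white tile in the pocket on the plaster bed, reading about 3 N at contact. I then lowered the platen over the leaning rod, following it sideways. On the way down I turned it about 0.6° so the fork cleared the pin, then eased part of that back, and released it once the tile carried its full weight.

**Forces:** side forces read about 2 N at most, well under the 12 N limit. They were read only at the end of each 0.8 s move, so a brief peak in between would not show.

**Last checks:**
- **Height:** the plate's top was measured at 47.6 mm from the side and 48.2 mm from above. That puts its underside at about 34 mm, against 34 to 35 mm expected at home. The side camera reads about 1 mm low, which would make it nearer 34.5 mm.
- **Level:** the plate's slope is under 0.003 rad (0.2°).
- **Fit:** the bush is on the rod and the fork is astride the pin. The gripper is open and well clear.

**Less certain:**
- **Turn:** the last pictures give the plate's angle as -0.111 rad (side) and -0.123 rad (top, with the arm hiding part of it), against about -0.1125 rad for the press. That is at most about 0.6°, within the 1.5° limit.
- **Tile:** once the platen was down its pocket was hidden. My last clear look, just after I laid the tile, showed it flat inside the stops.
- **Other things:** I did not measure them again at the end. Nothing touched them that I could see.

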